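# Roof a bee hotel in diminishing courses

## Robot

A 7-joint arm with a two-finger parallel gripper is mounted at the origin on a cart in front of the work surface, level with it; the furniture and walls round the work are solid. World frame = base frame: x ahead of the robot, y to its left, z up, the work surface at z = 0. Lengths are in m, angles in rad, forces in N, time in s.
With the tool pointing down it reaches from about 0.4 to 0.85 m from the base axis. Payload 4.5 kg.
Tool frame: the origin (TCP) lies on the centre line of the jaws, within the pads' length; the fingertips stand 14 mm ahead of it and the grasp point (between the pads) lies 5 mm behind it (r.tcp_to_tips is the z of the fingertips in the tool frame, in m); z points along the fingers, y is the direction in which the jaws open and shut (so a half turn about z gives the same grasp; the last joint's range is limited). The gripper opens to 88 mm and grips with 3 to 60 N. Pads are 18 mm wide; open, the fingers measure 123 mm over their backs; the gripper's body (75 mm by 187 mm) begins 45 mm behind the grasp point.
Start: joints at [1.23, 0.689, -0.195, 1.565, 0.157, 0.902, -0.215], TCP at [0.229, -0.582, 0.253] pointing down, gripper open.
Joint ranges: [-3.01, 3.01], [-0.46, 2.08], [-1.47, 1.51], [0.13, 2.56], [-1, 4.14], [0.04, 2.09], [-2.66, 2.66]. Speed limits (rad/s): [2.57, 2.57, 3.14, 3.14, 3.14, 3.14, 3.14].

## Interface

Orientations are given as a unit quaternion [x, y, z, w].
In Python, from plant import r, viewer gives the robot as it stands.
- The arm moves only by the shell command python3 -m inch 'ROWS' [FORCE]. ROWS is JSON, a list of rows, each a list of 3 entries, a list of its own where there are three numbers: the closure, from 0 (fully open) to 1 (shut), then the shift along the tool's x, y, z in cm, then the turn about the tool's z in degrees. In form: [[fingers, [x, y, z], yaw], ...]. A call has 1 to 20 rows; each row is the pose to reach, as a shift and turn from the pose commanded when the call began, along the tool's axes at that moment; what a row does not reach only later rows make up. A row lasts 1/10 s, in which the tool goes at most 50 mm and 8.59 degrees, less where a joint would pass 70% of its speed; a pose out of reach is approached as far as the arm can. A call with a gripper value outside its range is refused whole. The fingers move at their own pace and stop on an object; FORCE is the grip in N (left out, the last holds). Time passes only in rows, so rows that repeat a pose let the fingers close. It gives the time, the measured TCP pose, the force and the opening at its end, in the units of the state.
- r.get_state(): the state, without advancing time (a new reading comes with each control period).
- viewer.snapshot(name): name is "scene" or "top" or "wrist"; returns the picture (480x640x3 uint8, red, green, blue); there is no depth.
- viewer.camera_params(name): a dict with "intrinsics" (3x3 intrinsics, pixels), "world_to_cam" (4x4, takes a point from world to camera coordinates). Camera axes: x right, y up, looking along -z (the intrinsics and any distortion apply to the point x, -y, -z); pixel columns grow to the right and rows downward; lengths in m; the calibration is good to about 2 mm. A picture is of the moment at which its call begins: read the wrist's pose just before it. camera_params takes no time and is no camera call; for the wrist camera it gives the pose at the moment of the call.
- r.finish_job(): hands the job in, once; it reports no verdict.
Trained networks look in the newest picture that a camera, given by its name, has taken for a name from the list of things; names that differ only in an ending like _2 or _b are one class to them, and where a whole thing is asked for, a point or a joint stands for the part that bears it (a point fixed in the world has none). Each returns a list of dicts, best first, with "p" (0 to 1); they miss things now and then, are a little off and sometimes report something else, mostly with a low value. They report only what shows in the picture. A call takes as long as a camera call.
- viewer.outline_of(camera, name): "pixels" (480x640 bool, what is visible of it) and "bbox" ([left, top, width, height] in pixels, round what is visible of it).
The state is a dict: "clock": time; "q": joint angles; "qd": joint speeds; "joint_torque": joint torques, N m; "tool_pos": TCP position; "eef_rot": TCP orientation; "contact_force": force on the tool from outside, world axes, zero at the start; "moment": the same for the moment, N m; "opening": opening from 0.0 (shut) to 1.0 (fully open).
Only numpy, scipy, OpenCV 4.12 (cv2) and the standard library are available. Lean on these libraries where they do the work, as an engineer would, in place of code of your own. Each camera call takes 0.05 s, during which the arm holds its last target.

## Task

Roof the bee hotel in overlapping courses that diminish upwards. First lay the widest board along the eave, centred, with its lower edge flush with the deck's front edge; then lay the middle one and last the narrowest, each with its lower edge on its own pencil line, so that it laps the head of the board below and lies flat, centred and parallel to the eave. Then swing the hinged storm bar over from behind the roof until it lies on the top board and keeps them all down, and leave the glue bottle, glue cup and sanding block beside it where they are.

Things in the scene. Friction and masses are not known exactly. Their poses are not given: they have to be found in the camera images.
- wide_mid (a point): centre of the widest roof board: plain flat cedar board 66 mm wide (its x), 176 mm long (its y), 8 mm thick (z), 46 g or so; starts lying loose and flat on the worktop, centre 4 mm up, anywhere among the three boards' places, turned up to 0.35 rad; both faces and both long edges are alike
- middle_mid (a point): centre of the middle roof board: plain flat cedar board 54 mm wide (its x), 176 mm long (its y), 8 mm thick (z), 38 g or so; starts lying loose and flat on the worktop, centre 4 mm up, anywhere among the three boards' places, turned up to 0.35 rad; both faces and both long edges are alike
- narrow_mid (a point): centre of the narrowest roof board: plain flat cedar board 42 mm wide (its x), 176 mm long (its y), 8 mm thick (z), 29 g or so; starts lying loose and flat on the worktop, centre 4 mm up, anywhere among the three boards' places, turned up to 0.35 rad; both faces and both long edges are alike
- bee_hotel: fixed plywood box, 206 mm wide (its y), about 180 deep (x), front about 125 mm high and open, filled with reeds and a drilled log, looking at the robot; place and heading vary. Origin under its centre. Its bare roof deck rises away from the front at 20 degrees
- roof: flat roof deck, 206 mm along the eave, 190 up the slope; origin as wide_line. x points up the slope, y along the eave, z square out of the roof. On each side a 45 mm wide bearer stands on it (open bay 116 mm between them), top at z = 8 mm from x = 78, at z = 16 from x = 114. The boards rest on these and on the board below: undersides at z = 0, 8, 16 mm; heads stop 12 mm short of the next step
- wide_line (a point): middle of the deck's front (lower) edge, on its surface, where the lower edge of the widest board belongs; axes as roof
- middle_line (a point): middle of the lower pencil line across the deck, for the lower edge of the middle board: 48 mm up the slope, on the deck (z = 0); once the widest board is laid the line shows only on the 15 mm of deck beside its ends; axes as roof
- narrow_line (a point): middle of the upper pencil line, drawn on the two bearers, for the lower edge of the narrowest board: 84 mm up the slope; this point lies on the deck (z = 0), 8 mm under the line; axes as roof
- storm_bar (a joint): angle of the storm bar about its hinge, rad: 0 when it lies on the three laid boards, grows as it opens up and back; it starts open at 2.0 to 2.25 (2.25 is its stop; straight up is about 1.92). Past upright it falls towards the roof by its own weight, slowed by a stiff hinge; it weighs 250 g
- storm_bar_mid (a point): middle of the storm bar: round dark steel bar, diameter 14 mm, 166 mm long parallel to the eave, carried by a 4 mm strap near each end (at 75 mm either side), with a clear space between the straps; 76 mm from its hinge
- storm_bar_hinge (a point): middle of the storm bar's hinge line near the roof's upper end: 176 mm up the slope from wide_line, 36 mm out of its plane, parallel to the eave; axes as roof
- yellow_bottle: yellow glue bottle with black cap standing on the worktop beyond the right side, 54 mm across, 124 mm high; origin under its centre
- sanding_block: brown sanding block lying beyond the bee hotel to the left, 67x112 mm, 30 mm high; origin under its centre
- glue_cup: clear glue cup with a leaning stirring stick, standing on the right, 64x84 mm over all, 73 mm high; origin under its middle

How it is judged:
By the outcome, as a careful person would: the job done as asked, in the order asked, and still so for the second after the job is handed in, with the robot touching nothing.
It also fails if it takes over 72 s, if anything falls off the work surface, if the arm or the gripper's body presses on something with over 40 N, if the wrist force passes 120 N, or if a joint passes its speed limit or range.

## Working session

There is one attempt and no reset: what is moved stays moved. The work goes in short steps, Python scripts to look and compute and a shell command to move; the robot and the scene stay as the last step left them, time stands still between calls to the robot, and variables do not carry over. Pictures are saved under pics/ and viewed, and the job is handed in when it is done.

```bash
ls; mkdir -p pics
python3 - <<'E'
from plant import r, viewer
import cv2
print(r.get_state()); print(r.tcp_to_tips)
for n in ("scene","top","wrist"):
    cv2.imwrite(f"pics/{n}0.png",viewer.snapshot(n)[:,:,::-1])
    p=viewer.camera_params(n); print(n,p)
E
```

```text
pics
{'clock': 0.0, 'q': array([ 1.22981211,  0.68997034, -0.19452762,  1.56633129,  0.15729656,
        0.90250742, -0.21509389]), 'qd': array([-0.00088976, -0.00169548,  0.00072139,  0.00030186,  0.00057654,
        0.00067666, -0.00106056]), 'joint_torque': array([ 3.01371711e-04, -5.27562082e+01, -1.26690287e+00, -1.53426611e+01,
       -5.26867993e-02,  6.51384107e-03,  1.58420467e-04]), 'tool_pos': array([ 0.22853636, -0.58106933,  0.25192227]), 'eef_rot': array([ 9.82483941e-01,  1.86345038e-01, -2.30197061e-04, -8.82583113e-04]), 'contact_force': array([-0.40525236,  0.04943192, -0.48752843]), 'moment': array([-0.01047455,  0.04305582,  0.00424194]), 'opening': 1.0000794345960076}
0.014
scene {'intrinsics': array([[532.99014998,   0.        , 313.39841069],
       [  0.        , 532.99014998, 239.88963065],
       [  0.        ,   0.        ,   1.        ]]), 'world_to_cam': array([[-0.8585683 , -0.51265897, -0.00642379,  0.50062044],
       [ 0.34153513, -0.5812359 ,  0.7385923 , -0.37623827],
       [-0.3823797 ,  0.63193798,  0.67412176, -1.32542778],
       [ 0.        , 
[... 311 characters left out ...]
-02],
       [ 9.80393212e-01,  1.95057935e-02,  1.96083336e-01,
        -6.64210394e-01],
       [-1.96104107e-01, -8.60903297e-04,  9.80582703e-01,
        -1.27427931e+00],
       [ 0.00000000e+00,  0.00000000e+00,  0.00000000e+00,
         1.00000000e+00]])}
wrist {'intrinsics': array([[332.41582008,   0.        , 322.47055069],
       [  0.        , 332.41582008, 237.36968333],
       [  0.        ,   0.        ,   1.        ]]), 'world_to_cam': array([[ 0.36525262, -0.9309079 , -0.00100205, -0.62441837],
       [ 0.89769138,  0.3525043 , -0.26436887,  0.03698239],
       [ 0.2464563 ,  0.09566189,  0.96442112, -0.3898627 ],
       [ 0.        ,  0.        ,  0.        ,  1.        ]])}
```

View pics/scene0.png

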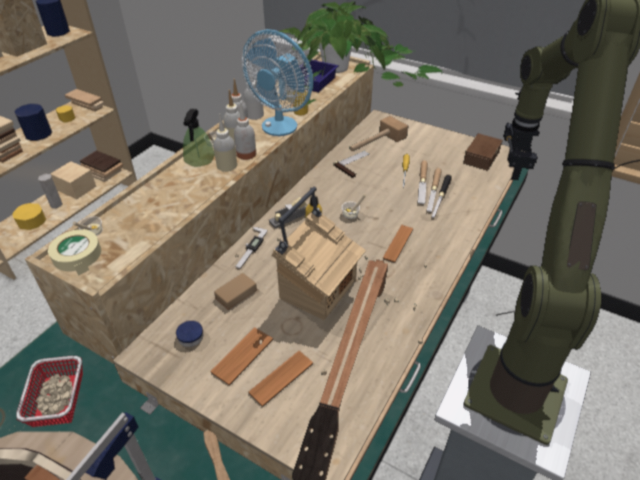

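View pics/top0.png

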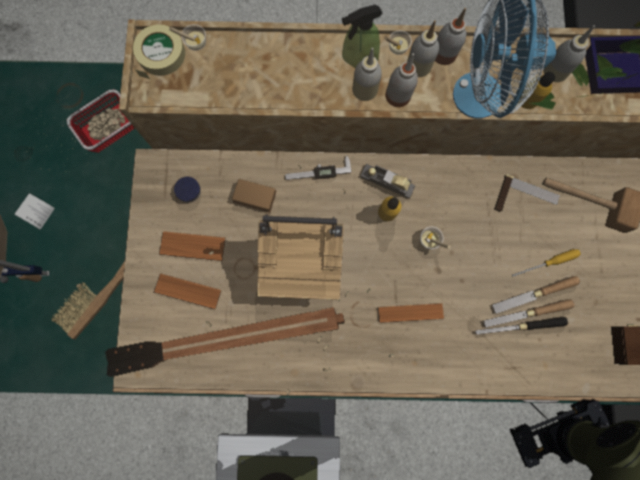

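View pics/wrist0.png

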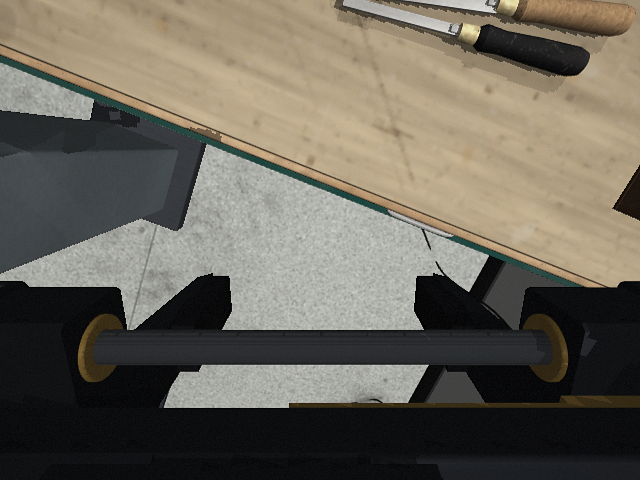

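```bash
cat > h.py <<'E'
from plant import r, viewer
import numpy as np, cv2
from scipy.spatial.transform import Rotation as R
def ray(p,uv):
    K=p["intrinsics"];T=p["world_to_cam"]
    uv=np.atleast_2d(uv).astype(float)
    d=np.c_[(uv[:,0]-K[0,2])/K[0,0],-(uv[:,1]-K[1,2])/K[1,1],-np.ones(len(uv))]
    Rm=T[:3,:3]; return -Rm.T@T[:3,3], d@Rm
def onz(p,uv,z):
    c,d=ray(p,uv); return c+d*((z-c[2])/d[:,2])[:,None]
def onplane(p,uv,P,n):
    c,d=ray(p,uv); return c+d*(((P-c)@n)/(d@n))[:,None]
def proj(p,X):
    K=p["intrinsics"];T=p["world_to_cam"]
    X=np.atleast_2d(X); Y=X@T[:3,:3].T+T[:3,3]
    return np.c_[K[0,2]+K[0,0]*Y[:,0]/-Y[:,2],K[1,2]+K[1,1]*-Y[:,1]/-Y[:,2]]
def snap(n,f,s=1):
    p=viewer.camera_params(n); im=viewer.snapshot(n)[:,:,::-1].copy()
    cv2.imwrite(f"pics/{f}.png",im); return im,p
def st():
    s=r.get_state(); print("t",round(s["clock"],2),"pos",s["tool_pos"].round(4),"eul",R.from_quat(s["eef_rot"]).as_euler("xyz",degrees=True).round(2),"F",s["contact_force"].round(1),"op",round(s["opening"],3)); return s
E
python3 - <<'E'
from h import *
s=st(); M=R.from_quat(s["eef_rot"]).as_matrix(); print(M.round(3))
p=viewer.camera_params("wrist"); T=p["world_to_cam"]; c=-T[:3,:3].T@T[:3,3]; print("cam in tool",M.T@(c-s["tool_pos"]),(M.T@T[:3,:3].T).round(3))
pt=viewer.camera_params("top")
for n in ("wide_mid","middle_mid","narrow_mid","bee_hotel","storm_bar","yellow_bottle","glue_cup","sanding_block"):
    for o in viewer.outline_of("top",n)[:3]:
        m=o["pixels"]; ys,xs=np.nonzero(m)
        rc=cv2.minAreaRect(onz(pt,np.c_[xs,ys],0.008)[:,:2].astype(np.float32))
        print(n,round(o["p"],2),o["bbox"],np.round(rc[0],4),np.round(rc[1],3),round(rc[2],1))
E
```

```text
t 0.15 pos [ 0.2286 -0.5812  0.2521] eul [-1.7992e+02  1.0000e-02  2.1480e+01] F [-0.1  0.4  0.6] op 1.002
[[ 0.931  0.366 -0.001]
 [ 0.366 -0.931  0.001]
 [-0.    -0.001 -1.   ]]
cam in tool [ 0.06687928  0.00013353 -0.13304633] [[-0.001  0.964  0.264]
 [ 1.     0.001 -0.   ]
 [-0.     0.264 -0.964]]
wide_mid 0.84 [158.4, 230.7, 63.6, 33.5] [0.6489 0.2574] [0.177 0.068] 85.2
middle_mid 0.87 [159.2, 270.7, 62.9, 38.8] [0.5225 0.2619] [0.177 0.057] 74.9
narrow_mid 0.73 [376.6, 302.9, 68.4, 19.8] [ 0.4756 -0.35  ] [0.042 0.176] 4.5
bee_hotel 0.7 [257.9, 213.2, 85.5, 87.4] [ 0.6251 -0.0434] [0.238 0.23 ] 88.8
storm_bar 0.85 [266.0, 214.5, 75.2, 20.6] [ 0.7159 -0.0428] [0.207 0.044] 88.6
yellow_bottle 0.59 [378.0, 195.2, 23.2, 26.8] [ 0.7667 -0.2944] [0.056 0.072] 63.6
sanding_block 0.68 [232.5, 177.9, 44.8, 36.6] [0.7988 0.0906] [0.116 0.071] 76.0
```

Run:
```python
import cv2
a=cv2.imread("pics/top0.png")[190:350,140:460]
cv2.imwrite("pics/top0c.png",cv2.resize(a,(800,400),interpolation=cv2.INTER_CUBIC))
a=cv2.imread("pics/scene0.png")[170:420,200:440]
cv2.imwrite("pics/scene0c.png",cv2.resize(a,(576,600),interpolation=cv2.INTER_CUBIC))
```

```text
(no output)
```

View pics/top0c.png

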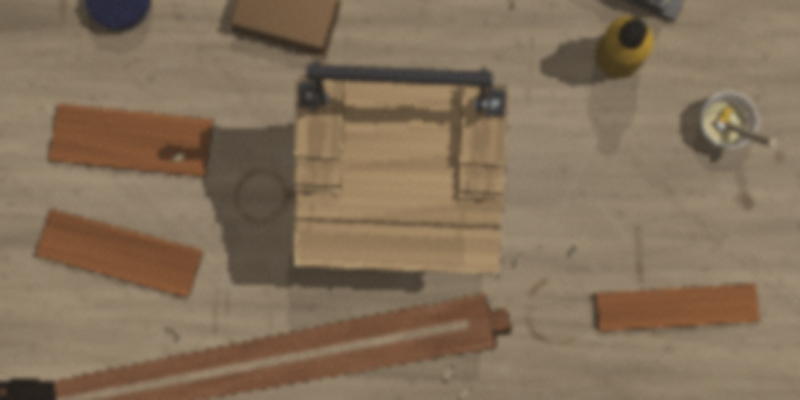

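View pics/scene0c.png

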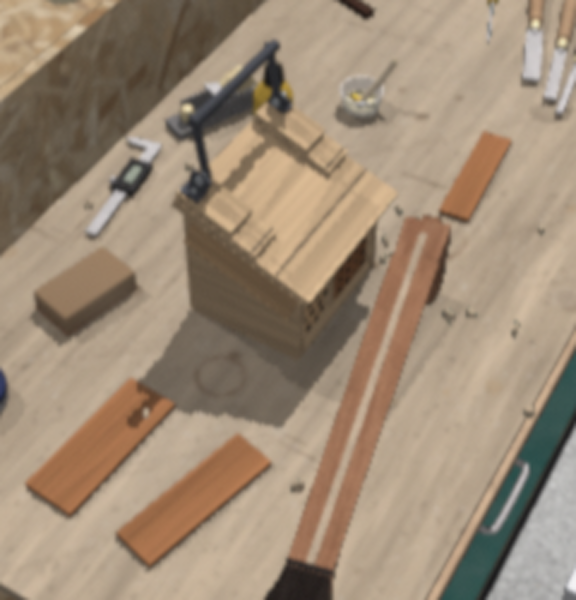

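```bash
cat >> h.py <<'E'
def go(pos,yaw=None):
    "tool shift cm and turn deg to reach world pos and world heading (deg) of tool x"
    s=st(); M=R.from_quat(s["eef_rot"]).as_matrix()
    d=M.T@(np.array(pos)-s["tool_pos"])*100
    h=np.degrees(np.arctan2(M[1,0],M[0,0])); t=0 if yaw is None else (h-yaw+180)%360-180
    print("heading",h.round(2),"shift cm",d.round(2),"turn",round(t,2))
E
python3 -c "
from h import *
go([0.56,-0.07,0.42],85.2)"
```

```text
t 0.55 pos [ 0.2288 -0.5816  0.2527] eul [180.    -0.    21.48] F [-0.  -0.  -0.6] op 1.002
heading 21.48 shift cm [ 49.55 -35.48 -16.73] turn -63.72
```

```bash
python3 -m inch '[[0,[5,-3.5,-5],-8],[0,[9,-6,-9],-16],[0,[13,-9.5,-13],-24],[0,[17,-12,-16.7],-32],[0,[21,-15,-16.7],-40],[0,[25,-18,-16.7],-48],[0,[29,-21,-16.7],-56],[0,[33,-23.5,-16.7],-63.7],[0,[37,-26,-16.7],-63.7],[0,[41,-29,-16.7],-63.7],[0,[45,-32,-16.7],-63.7],[0,[49.5,-35.5,-16.7],-63.7],[0,[49.5,-35.5,-16.7],-63.7],[0,[49.5,-35.5,-16.7],-63.7],[0,[49.5,-35.5,-16.7],-63.7]]' 20
python3 - <<'E'
from h import *
st(); snap("wrist","w1"); st()
E
```

```text
clock: 2.05
tool_pos: [0.56, -0.0678, 0.4196]
eef_rot: [0.735, 0.678, 0.0, -0.0]
contact_force: [-1.1, -0.3, 0.0]
opening: 1.001
t 2.05 pos [ 0.56   -0.0678  0.4196] eul [-1.800e+02 -4.000e-02  8.543e+01] F [-1.1 -0.3  0. ] op 1.001
t 2.1 pos [ 0.5593 -0.0703  0.4195] eul [-1.7997e+02  5.0000e-02  8.5220e+01] F [ 0.5 -0.1  0.2] op 1.002
```

View pics/w1.png

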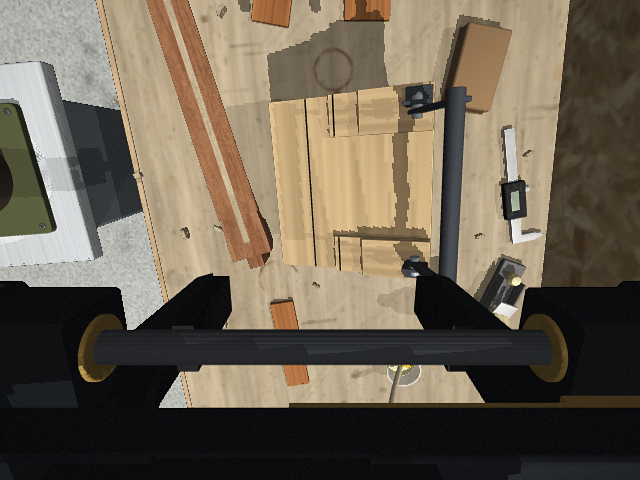

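Run:
```python
from h import *
st(); im,p=snap("wrist","w2")
cv2.imwrite("pics/w2c.png",cv2.resize(im[75:285,255:475],(786,750)[0:2],interpolation=cv2.INTER_CUBIC)[:,:]) 
a=cv2.resize(im[80:280,260:470],None,fx=2.9,fy=2.9,interpolation=cv2.INTER_CUBIC);cv2.imwrite("pics/w2c.png",a);print(a.shape)
import pickle;pickle.dump(p,open("w2.pkl","wb"))
```

```text
t 2.1 pos [ 0.5593 -0.0703  0.4195] eul [-1.7997e+02  5.0000e-02  8.5220e+01] F [ 0.5 -0.1  0.2] op 1.002
(580, 609, 3)
```

View pics/w2c.png

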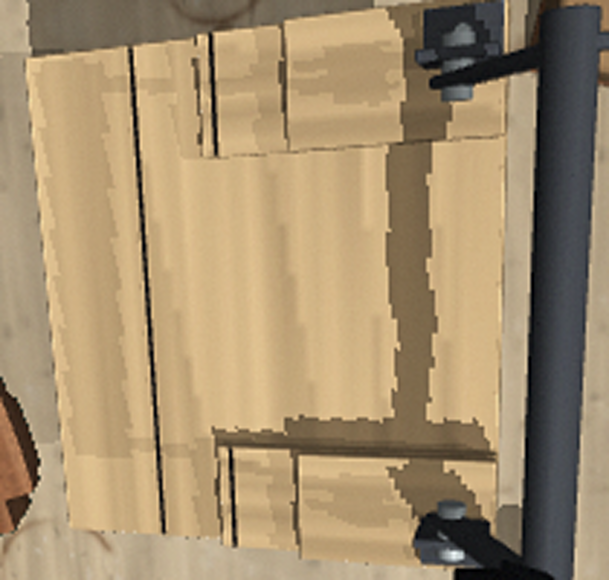

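```bash
cat > fit.py <<'E'
from h import *
from scipy.optimize import least_squares
import pickle
p=pickle.load(open("w2.pkl","rb")); pt=viewer.camera_params("top"); ps=viewer.camera_params("scene")
s20,c20=np.sin(np.radians(20)),np.cos(np.radians(20))
def roof(q,X):
    X=np.atleast_2d(X); a=q[3]
    l=np.c_[X[:,0]*c20-X[:,2]*s20, X[:,1], X[:,0]*s20+X[:,2]*c20]
    return np.c_[q[0]+l[:,0]*np.cos(a)-l[:,1]*np.sin(a), q[1]+l[:,0]*np.sin(a)+l[:,1]*np.cos(a), q[2]+l[:,2]]
W=[(28,60,0,103,0),(70,527,0,-103,0),(130,47,48,103,0),(165,533,48,-103,0),(210,33,84,103,8),(213,155,84,58,8),(231,447,84,-58,8),(235,546,84,-103,8),(281,22,114,103,16),(288,148,114,58,16),(293,455,114,-58,16),(299,558,114,-103,16)]
W=np.array(W,float)
S=[(p,W[:,:2]/2.9+[260,80],W[:,2:]/1000,1),
   (pt,np.array([(295,265),(500,272)])/2.5+[140,190],np.array([(0,.103,0),(0,-.103,0)]),1),
   (ps,np.array([(293,300),(396,192)])/2.4+[200,170],np.array([(0,.103,0),(0,-.103,0)]),1)]
def res(q,S=S): return np.concatenate([w*(proj(c,roof(q,X))-u).ravel() for c,u,X,w in S])
if __name__=="__main__":
  for SS in (S,S[:1]):
    o=least_squares(lambda q:res(q,SS),[.52,-.05,.12,0],x_scale=[.01,.01,.01,.01],loss="soft_l1")
    print(o.x.round(4),np.degrees(o.x[3])); print(res(o.x,SS).reshape(-1,2).round(1).tolist())
E
python3 fit.py
```

```text
[ 0.5012 -0.0481  0.1231 -0.0237] -1.360351507369521
[[-1.3, -0.3], [-0.1, 0.1], [0.2, -0.2], [-0.2, 0.3], [0.1, 0.1], [1.1, 1.0], [-0.2, -0.6], [0.1, -0.2], [0.5, -0.4], [-0.6, 1.4], [0.9, -0.8], [-0.1, -0.3], [-0.0, -0.4], [-0.0, 0.3], [6.3, 0.2], [0.4, -0.6]]
[ 0.5012 -0.0481  0.1233 -0.0234] -1.33887137554413
[[-1.4, -0.2], [-0.2, 0.2], [0.1, -0.2], [-0.2, 0.4], [-0.0, 0.1], [1.1, 1.0], [-0.3, -0.5], [0.1, -0.1], [0.4, -0.4], [-0.6, 1.4], [0.8, -0.7], [-0.1, -0.3]]
```

```bash
python3 -c "
from h import *
go([0.649,0.257,0.16],85.2)"
```

```text
t 2.15 pos [ 0.5589 -0.0717  0.4195] eul [-1.7996e+02  1.0000e-01  8.5080e+01] F [-0.2  0.   0.4] op 1.004
heading 85.08 shift cm [33.57  6.17 25.89] turn -0.12
```

```bash
python3 -m inch '[[0,[4.5,0.8,0],0],[0,[9,1.6,0],0],[0,[13.5,2.4,1],0],[0,[18,3.3,4],0],[0,[22,4.1,7],0],[0,[26,4.8,10],0],[0,[30,5.5,13],0],[0,[33.5,6.2,17],0],[0,[33.5,6.2,21.5],0],[0,[33.5,6.2,25.9],0],[0,[33.5,6.2,25.9],0],[0,[33.5,6.2,25.9],0],[0,[33.5,6.2,25.9],0],[0,[33.5,6.2,25.9],0]]'
python3 - <<'E'
from h import *
st(); im,p=snap("wrist","w3"); 
for o in viewer.outline_of("wrist","wide_mid")[:2]:
    m=o["pixels"].astype(np.uint8)
    cs,_=cv2.findContours(m,0,2); c=max(cs,key=cv2.contourArea)
    rc=cv2.minAreaRect(onz(p,c[:,0],0.008)[:,:2].astype(np.float32)); print(o["p"],o["bbox"],rc)
go([0.649,0.257,0.2],85.2)
E
```

```text
clock: 3.55
tool_pos: [0.6513, 0.2586, 0.1642]
eef_rot: [0.737, 0.676, 0.003, 0.001]
contact_force: [-0.3, 0.1, 1.0]
opening: 1.001
t 3.55 pos [0.6513 0.2586 0.1642] eul [ 1.7972e+02 -1.6000e-01  8.5090e+01] F [-0.3  0.1  1. ] op 1.001
0.89 [277.3, 123.8, 83.3, 189.2] ((0.6491610407829285, 0.2571242153644562), (0.17714664340019226, 0.06755028665065765), 85.23776245117188)
t 3.65 pos [0.6506 0.2587 0.1632] eul [ 1.7981e+02 -1.0000e-01  8.5130e+01] F [ 1.1  0.6 -0.6] op 0.999
heading 85.13 shift cm [-0.18 -0.13 -3.68] turn -0.07
```

View pics/w3.png

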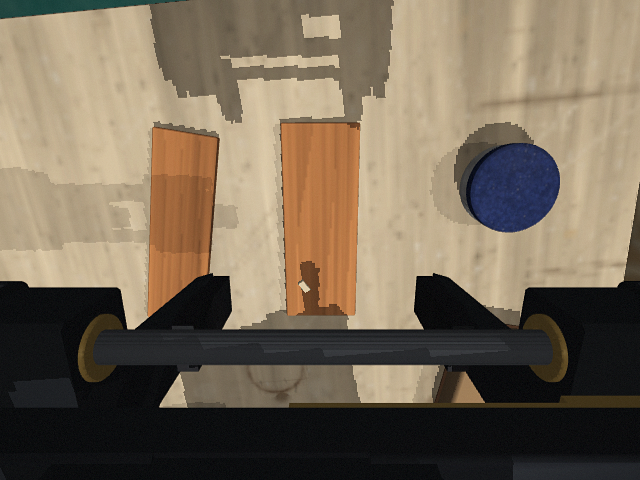

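```bash
python3 -m inch '[[0,[-0.15,-0.13,4],0],[0,[-0.15,-0.13,8],0],[0,[-0.15,-0.13,12],0],[0,[-0.15,-0.13,14],0],[0,[-0.15,-0.13,14.5],0],[0,[-0.15,-0.13,14.7],0],[0,[-0.15,-0.13,14.7],0],[0,[-0.15,-0.13,14.7],0]]' 20; python3 -c "
from h import *
go([0.6492,0.2571,0.016],85.2)"
```

```text
clock: 4.45
tool_pos: [0.6491, 0.2578, 0.0152]
eef_rot: [0.736, 0.677, 0.001, 0.0]
contact_force: [0.1, -1.0, -1.3]
opening: 0.998
t 4.45 pos [0.6491 0.2578 0.0152] eul [ 1.7987e+02 -9.0000e-02  8.5160e+01] F [ 0.1 -1.  -1.3] op 0.998
heading 85.16 shift cm [-0.07  0.01 -0.08] turn -0.04
```

Close and lift.

```bash
python3 -m inch '[[1,[0,0,-0.05],0],[1,[0,0,-0.05],0],[1,[0,0,-0.05],0],[1,[0,0,-0.05],0],[1,[0,0,-0.05],0],[1,[0,0,-0.05],0],[1,[0,0,-0.05],0]]' 15; python3 -c "
from h import *
st()"
```

```text
clock: 5.15
tool_pos: [0.6482, 0.2573, 0.0146]
eef_rot: [0.736, 0.677, 0.0, 0.0]
contact_force: [-0.9, -0.6, 4.8]
opening: 0.748
t 5.15 pos [0.6482 0.2573 0.0146] eul [ 1.7998e+02 -1.0000e-02  8.5170e+01] F [-0.9 -0.6  4.8] op 0.748
```

```bash
python3 -c "
from h import *
go([0.536,0.257,0.26],88.64);go([0.536,-0.049,0.26],88.64)"
```

```text
t 5.15 pos [0.6482 0.2573 0.0146] eul [ 1.7998e+02 -1.0000e-02  8.5170e+01] F [-0.9 -0.6  4.8] op 0.748
heading 85.17 shift cm [ -0.97 -11.17 -24.55] turn -3.47
t 5.15 pos [0.6482 0.2573 0.0146] eul [ 1.7998e+02 -1.0000e-02  8.5170e+01] F [-0.9 -0.6  4.8] op 0.748
heading 85.17 shift cm [-31.46  -8.59 -24.55] turn -3.47
```

```bash
python3 -m inch '[[1,[0,0,-2],0],[1,[0,0,-5],0],[1,[0,-2,-9],0],[1,[0,-4.5,-13],0],[1,[-0.5,-8,-16],0],[1,[-0.8,-11,-20],-1],[1,[-3,-11,-24.5],-2],[1,[-7,-10.7,-24.5],-3.5],[1,[-11,-10.3,-24.5],-3.5],[1,[-15.5,-10,-24.5],-3.5],[1,[-20,-9.5,-24.5],-3.5],[1,[-24,-9.2,-24.5],-3.5],[1,[-28,-8.9,-24.5],-3.5],[1,[-30.5,-8.6,-24.5],-3.5],[1,[-31.4,-8.6,-24.5],-3.5],[1,[-31.4,-8.6,-24.5],-3.5],[1,[-31.4,-8.6,-24.5],-3.5],[1,[-31.4,-8.6,-24.5],-3.5],[1,[-31.4,-8.6,-24.5],-3.5]]'
python3 - <<'E'
from h import *
im,p=snap("wrist","w4"); go([0.536,-0.049,0.171],88.64)
E
```

```text
clock: 7.05
tool_pos: [0.536, -0.0467, 0.2594]
eef_rot: [0.714, 0.7, 0.0, -0.0]
contact_force: [-0.6, -0.1, -0.1]
opening: 0.745
t 7.1 pos [ 0.536  -0.047   0.2593] eul [ 1.7999e+02 -3.0000e-02  8.8810e+01] F [ 0.3 -0.6 -0.3] op 0.748
heading 88.81 shift cm [-0.2   0.    8.83] turn 0.17
```

View pics/w4.png

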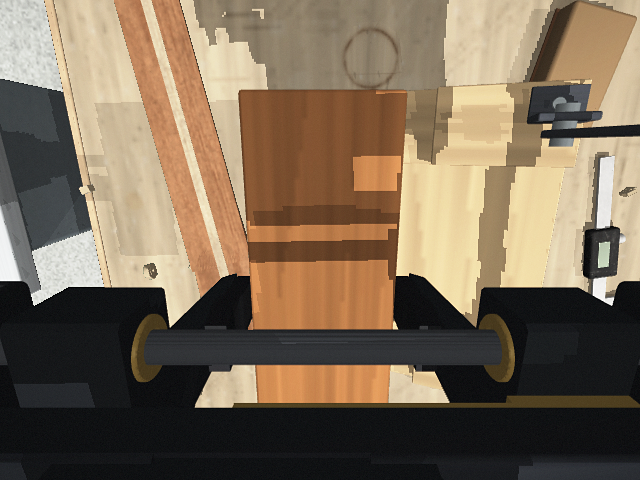

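```bash
python3 - <<'E'
from h import *
p=viewer.camera_params("wrist"); print(onz(p,[[240,91],[406,91],[253,320],[393,320]],0.2525).round(4))
E
python3 -m inch '[[1,[-0.2,0,4],0.2],[1,[-0.2,0,7],0.2],[1,[-0.2,0,8.3],0.2],[1,[-0.2,0,8.8],0.2],[1,[-0.2,0,8.8],0.2],[1,[-0.2,0,8.8],0.2]]'; python3 -c "
from h import *
go([0.536,-0.049,0.171],88.64)"
```

```text
[[ 0.505   0.0417  0.2525]
 [ 0.5696  0.0403  0.2525]
 [ 0.5024 -0.0575  0.2525]
 [ 0.568  -0.0589  0.2525]]
clock: 7.7
tool_pos: [0.5368, -0.0501, 0.1724]
eef_rot: [0.716, 0.698, 0.001, 0.001]
contact_force: [0.4, 0.1, -0.1]
opening: 0.747
t 7.7 pos [ 0.5368 -0.0501  0.1724] eul [ 1.7987e+02 -1.0000e-02  8.8480e+01] F [ 0.4  0.1 -0.1] op 0.747
heading 88.48 shift cm [ 0.11 -0.09  0.14] turn -0.16
```

```bash
python3 -m inch '[[1,[0.1,0,0.2],0],[1,[0.1,0,0.2],0],[1,[0.1,0,0.2],0],[0.15,[0.1,0,0.2],0],[0.15,[0.1,0,0.2],0],[0.15,[0.1,0,0.2],0],[0.15,[0.1,0,0.2],0]]'
python3 - <<'E'
from h import *
st(); snap("wrist","w5"); snap("top","t5"); im,_=snap("scene","s5")
cv2.imwrite("pics/s5c.png",cv2.resize(im[190:320,260:400],(646,600)))
E
```

```text
clock: 8.4
tool_pos: [0.5359, -0.0495, 0.1692]
eef_rot: [0.716, 0.698, 0.0, 0.0]
contact_force: [-1.3, 0.2, 0.4]
opening: 0.851
t 8.4 pos [ 0.5359 -0.0495  0.1692] eul [180.     0.    88.47] F [-1.3  0.2  0.4] op 0.851
```

View pics/w5.png

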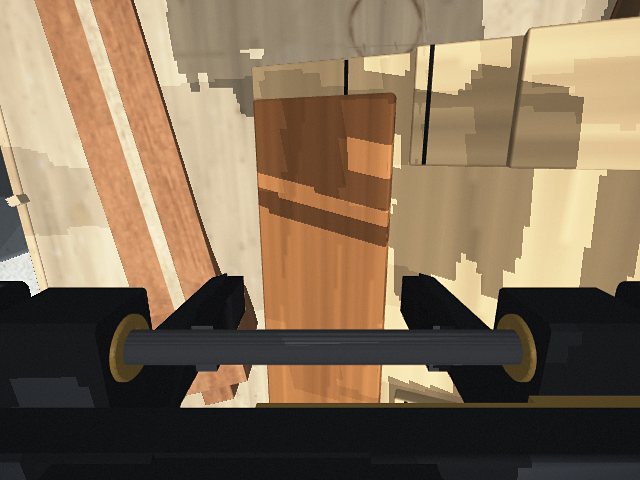

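View pics/s5c.png

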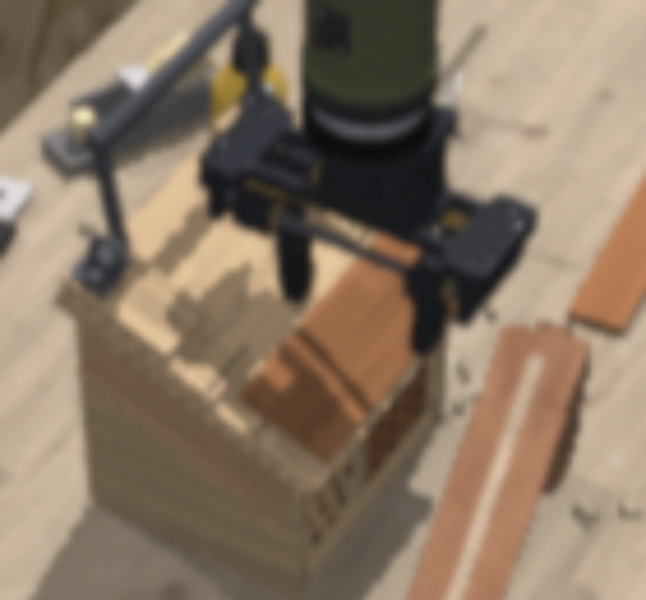

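Run:
```python
from h import *
print(r.get_state()["q"].round(2)); go([0.47,-0.049,0.27],178.64)
```

```text
[ 0.3   0.74 -0.5   1.9   0.56  0.65 -0.57]
t 8.55 pos [ 0.5359 -0.0495  0.1692] eul [180.     0.    88.47] F [-0.1  0.4  0.6] op 0.849
heading 88.47 shift cm [ -0.13  -6.59 -10.08] turn -90.17
```

```bash
python3 -m inch '[[0.15,[0,0,-3],0],[0.15,[0,0,-7],0],[0,[-0.1,-2,-10],-8],[0,[-0.1,-4,-11],-16],[0,[-0.1,-6,-11],-24],[0,[-0.1,-6.6,-11],-32],[0,[-0.1,-6.6,-11],-40],[0,[-0.1,-6.6,-11],-48],[0,[-0.1,-6.6,-11],-56],[0,[-0.1,-6.6,-11],-64],[0,[-0.1,-6.6,-11],-72],[0,[-0.1,-6.6,-11],-80],[0,[-0.1,-6.6,-11],-88],[0,[-0.1,-6.6,-11],-90],[0,[-0.1,-6.6,-11],-90.2],[0,[-0.1,-6.6,-11],-90.2],[0,[-0.1,-6.6,-11],-90.2]]'
python3 - <<'E'
from h import *
import pickle
st(); im,p=snap("wrist","w6"); print(r.get_state()["q"].round(2)); pickle.dump(p,open("w6.pkl","wb"))
E
```

```text
clock: 10.25
tool_pos: [0.4699, -0.0487, 0.2793]
eef_rot: [0.012, 1.0, -0.0, 0.0]
contact_force: [0.0, 0.3, -0.7]
opening: 1.001
t 10.25 pos [ 0.4699 -0.0487  0.2793] eul [-1.7998e+02  1.0000e-02  1.7860e+02] F [ 0.   0.3 -0.7] op 1.001
[ 0.66  0.64 -1.08  1.95  0.69  0.98  0.79]
```

View pics/w6.png

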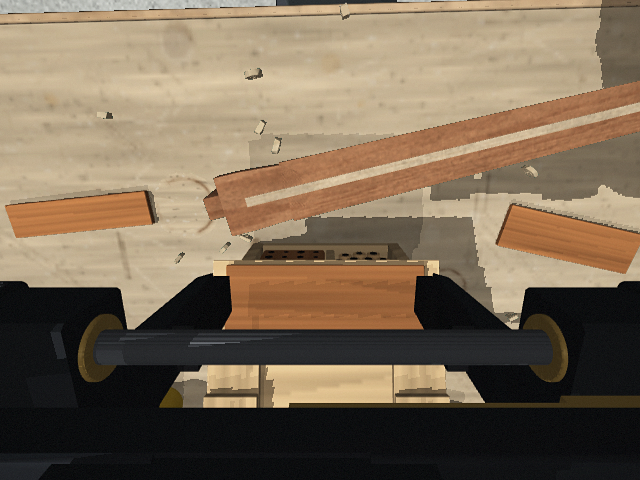

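Run:
```python
from h import *
im=cv2.imread("pics/w6.png"); a=cv2.resize(im[235:330,205:450],(784,304),interpolation=cv2.INTER_CUBIC);cv2.imwrite("pics/w6c.png",a)
```

```text
(no output)
```

View pics/w6c.png

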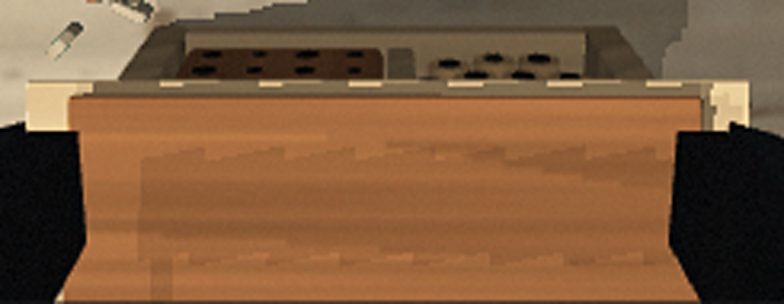

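```bash
cat >> fit.py <<'E'
Q=np.array([0.5012,-0.0481,0.1231,-0.0237])
def toroof(p,uv,z,q=None):
    "pixel -> roof x,y at roof height z (m)"
    q=Q if q is None else q
    o=roof(q,[0,0,z])[0]; ex=roof(q,[1,0,z])[0]-o; ey=roof(q,[0,1,z])[0]-o
    X=onplane(p,uv,o,np.cross(ex,ey))-o
    return np.c_[X@ex,X@ey]
E
python3 - <<'E'
from fit import *
p=pickle.load(open("w6.pkl","rb"))
f=lambda L:np.array(L)/3.2+[205,235]
print("board",toroof(p,f([(72,97),(702,97)]),.008).round(4).tolist()); print("deck",toroof(p,f([(27,80),(748,81)]),0).round(4).tolist())
E
```

```text
board [[0.0058, -0.087], [0.006, 0.0888]]
deck [[0.0009, -0.1023], [0.0015, 0.1046]]
```

```bash
python3 -c "
from h import *
go([0.580,-0.050,0.172],178.64)"
```

```text
t 10.3 pos [ 0.4699 -0.0487  0.2793] eul [-1.7997e+02  1.0000e-02  1.7862e+02] F [-0.4 -0.2  0.7] op 1.0
heading 178.62 shift cm [-11.01   0.14  10.73] turn -0.02
```

```bash
python3 -m inch '[[0.2,[-3,0.1,0],0],[0.2,[-7,0.1,2],0],[0.2,[-11,0.1,5],0],[0.2,[-11,0.1,8],0],[0.2,[-11,0.1,9.7],0],[0.2,[-11,0.1,10.2],0],[0.2,[-11,0.1,10.5],0],[0.2,[-11,0.1,10.7],0],[0.2,[-11,0.1,10.7],0],[0.2,[-11,0.1,10.7],0]]'
python3 - <<'E'
from h import *
go([0.580,-0.050,0.171],178.64); im,p=snap("scene","s7"); 
cv2.imwrite("pics/s7c.png",cv2.resize(im[190:320,260:400],(646,600),interpolation=cv2.INTER_CUBIC))
im,p=snap("wrist","w7");
E
```

```text
clock: 11.3
tool_pos: [0.5803, -0.0503, 0.1733]
eef_rot: [0.012, 1.0, -0.0, 0.001]
contact_force: [-1.3, -1.0, 0.6]
opening: 0.8
t 11.3 pos [ 0.5803 -0.0503  0.1733] eul [-1.7999e+02  1.0000e-01  1.7867e+02] F [-1.3 -1.   0.6] op 0.8
heading 178.67 shift cm [0.03 0.03 0.23] turn 0.03
```

View pics/s7c.png

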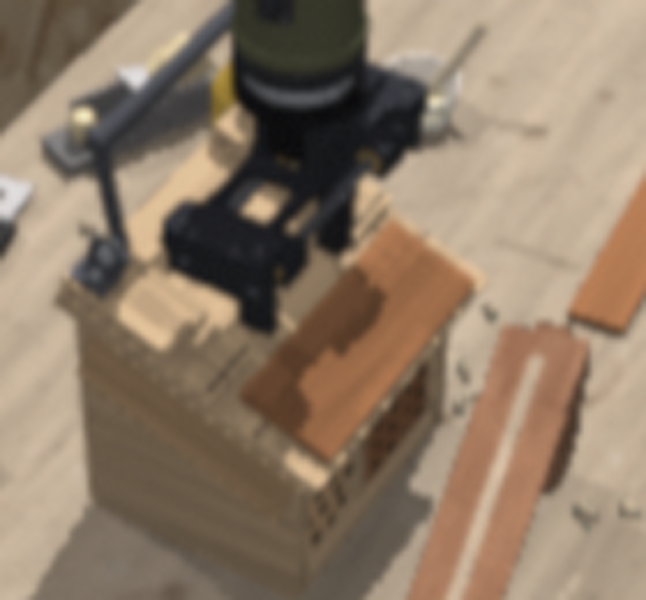

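View pics/w7.png

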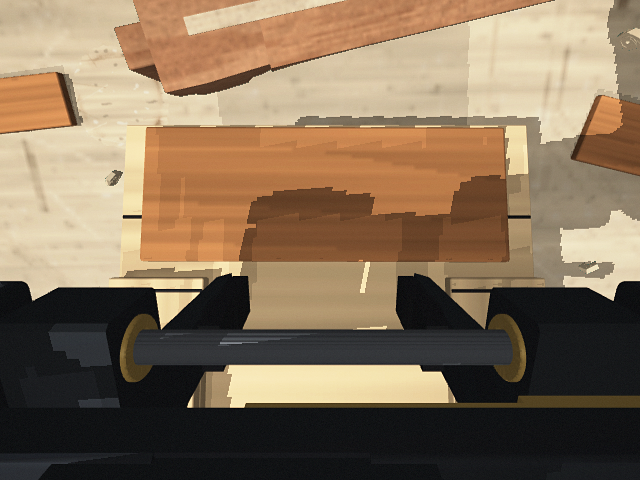

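Run:
```python
from fit import *
p=viewer.camera_params("wrist"); pickle.dump(p,open("w7.pkl","wb"))
im=cv2.imread("pics/w7.png")
cv2.imwrite("pics/w7c.png",cv2.resize(im[115:285,110:200],(450,600)[0:1]+(850,) if 0 else (318,600),interpolation=cv2.INTER_CUBIC))
cv2.imwrite("pics/w7d.png",np.hstack([cv2.resize(im[115:285,110:220],(388,600),interpolation=cv2.INTER_CUBIC),cv2.resize(im[115:285,440:550],(388,600),interpolation=cv2.INTER_CUBIC)]))
```

```text
(no output)
```

View pics/w7d.png

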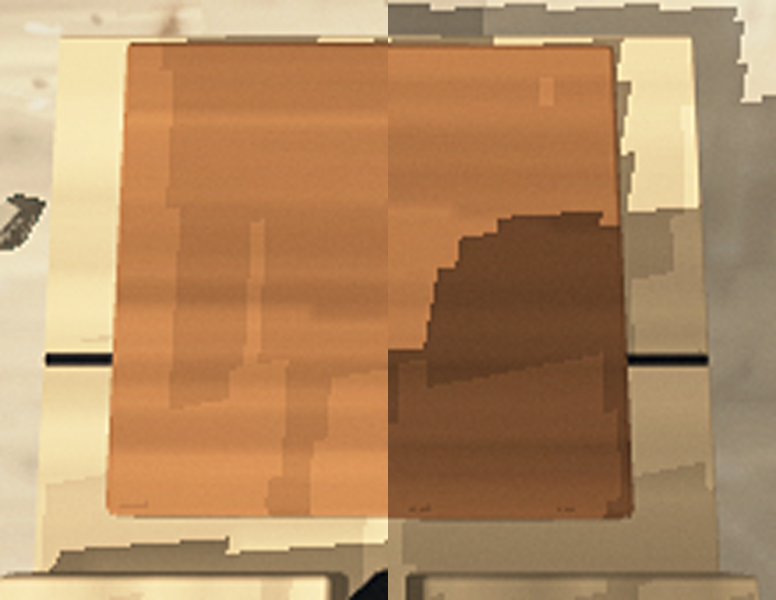

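Run:
```python
from fit import *
p=pickle.load(open("w7.pkl","rb"))
L=lambda a:np.array(a)/3.529+[110,115]; Rr=lambda a:(np.array(a)-[388,0])/3.529+[440,115]
u=np.r_[L([(60,38),(45,359)]),Rr([(693,38),(708,359)])]
print("deck corner/line (0,-103)(48,-103)(0,103)(48,103):\n",toroof(p,u,0).round(4)*1000)
print("board front top, head top:\n",toroof(p,np.r_[L([(127,44),(108,515)]),Rr([(612,46),(632,515)])],.008).round(4)*1000)
W1=[(p,u,np.array([(0,-.103,0),(.048,-.103,0),(0,.103,0),(.048,.103,0)]),1)]
import fit
o=least_squares(lambda q:res(q,S[:2]+W1),Q,x_scale=[.01]*4,loss="soft_l1"); print(o.x.round(4)); print(res(o.x,S[:2]+W1).reshape(-1,2).round(1).tolist())
print(toroof(p,np.r_[L([(127,44),(108,515)]),Rr([(612,46),(632,515)])],.008,o.x).round(4)*1000)
```

```text
deck corner/line (0,-103)(48,-103)(0,103)(48,103):
 [[   0.2 -103. ]
 [  48.1 -102.9]
 [   0.3  105.5]
 [  48.2  105.3]]
board front top, head top:
 [[  4.5 -88.6]
 [ 70.7 -88.4]
 [  4.9  89. ]
 [ 70.7  88.8]]
[ 0.5012 -0.0472  0.1249 -0.0242]
[[-1.6, -1.2], [-0.4, -0.0], [0.1, -1.2], [-0.3, 0.1], [0.1, -0.9], [1.1, 0.2], [-0.3, -0.9], [0.0, -0.3], [0.6, -1.5], [-0.4, 0.5], [1.0, -1.0], [-0.0, -0.4], [-0.5, -0.5], [-0.3, 0.3], [-0.3, -0.7], [-0.6, 0.5], [-1.1, -0.7], [-0.7, 0.5]]
[[  4.6 -88.6]
 [ 70.1 -88.3]
 [  5.   87.2]
 [ 70.1  87. ]]
```

```bash
python3 -m inch '[[0.2,[0,0,0.1],0],[0.2,[0,0,0.2],0],[0.2,[0,0,0.2],0],[0.2,[0,0,0.2],0]]'; python3 -m inch '[[0.2,[0,0,0.1],0],[0.2,[0,0,0.15],0],[0.2,[0,0,0.15],0],[0.2,[0,0,0.15],0]]'
```

```text
clock: 11.8
tool_pos: [0.5804, -0.0503, 0.1712]
eef_rot: [0.012, 1.0, -0.0, 0.001]
contact_force: [-1.0, -0.8, 6.9]
opening: 0.797
clock: 12.2
tool_pos: [0.5804, -0.0502, 0.1709]
eef_rot: [0.012, 1.0, -0.001, 0.001]
contact_force: [-4.0, -1.5, 15.1]
opening: 0.797
```

```bash
python3 -m inch '[[0.2,[0,0,-0.1],0],[0.2,[0.2,0,-0.03],0],[0.2,[0.4,0,0.04],0],[0.2,[0.6,0,0.11],0],[0.2,[0.8,0,0.18],0],[0.2,[1.0,0,0.25],0],[0.2,[1.1,0,0.28],0],[0.2,[1.1,0,0.28],0]]'
python3 - <<'E'
from h import *
import pickle
st(); im,p=snap("wrist","w8");  pickle.dump(p,open("w8.pkl","wb"))
cv2.imwrite("pics/w8d.png",np.hstack([cv2.resize(im[115:285,110:220],(388,600),interpolation=cv2.INTER_CUBIC),cv2.resize(im[115:285,440:550],(388,600),interpolation=cv2.INTER_CUBIC)]))
E
```

```text
clock: 13.0
tool_pos: [0.5717, -0.0492, 0.168]
eef_rot: [0.012, 1.0, 0.001, 0.003]
contact_force: [2.6, -0.0, 8.7]
opening: 0.802
t 13.0 pos [ 0.5717 -0.0492  0.168 ] eul [179.92   0.38 178.68] F [ 2.6 -0.   8.7] op 0.802
```

View pics/w8d.png

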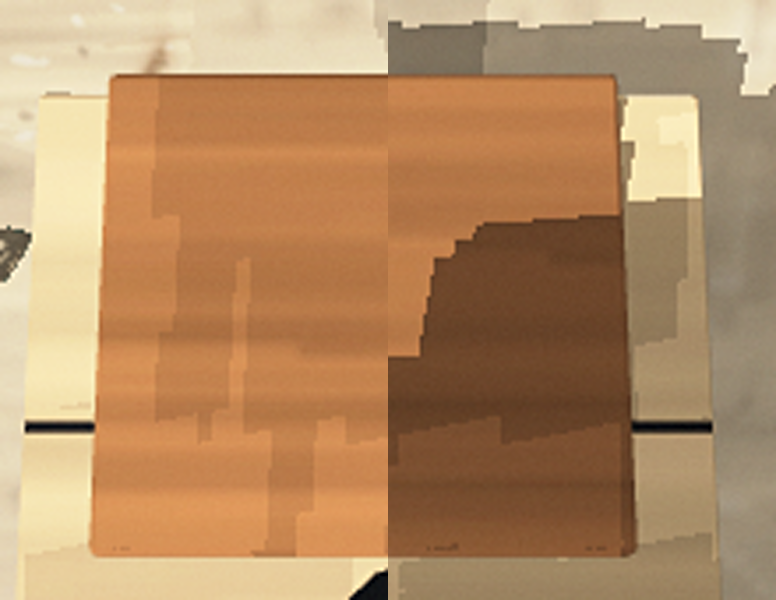

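Run:
```python
from fit import *
p=pickle.load(open("w8.pkl","rb"))
L=lambda a:np.array(a)/3.529+[110,115]; Rr=lambda a:(np.array(a)-[388,0])/3.529+[440,115]
print(toroof(p,np.r_[L([(40,97),(25,427)]),Rr([(697,97),(711,427)])],0).round(4)*1000)
print(toroof(p,np.r_[L([(110,76),(92,553)]),Rr([(614,78),(634,553)])],.008).round(4)*1000)
go([0.46,-0.047,0.21],178.64)
```

```text
[[   0.4 -103. ]
 [  48.4 -103. ]
 [   0.4  105.4]
 [  48.6  105.1]]
[[  0.3 -88.5]
 [ 66.1 -88.3]
 [  0.7  88.9]
 [ 66.2  88.9]]
t 13.05 pos [ 0.5716 -0.0491  0.1679] eul [179.92   0.37 178.68] F [ 1.8 -0.3  8.4] op 0.806
heading 178.68 shift cm [11.14 -0.04 -4.28] turn 0.04
```

```bash
python3 -c "
from h import *
go([0.5225,0.2619,0.15],74.9)"
```

```text
t 13.05 pos [ 0.5716 -0.0491  0.1679] eul [179.92   0.37 178.68] F [ 1.8 -0.3  8.4] op 0.806
heading 178.68 shift cm [ 5.64 30.98  1.8 ] turn 103.78
```

```bash
python3 -m inch '[[0.2,[-0.3,0,-2],0],[0.2,[0,0,-6],0],[0,[1,2,-10],8],[0,[2,5,-10],16],[0,[3,8,-10],24],[0,[4,11,-10],32],[0,[5,14,-10],40],[0,[5.6,18,-10],48],[0,[5.6,22,-9],56],[0,[5.6,26,-7],64],[0,[5.6,29,-4],72],[0,[5.6,31,-1],80],[0,[5.6,31,1.8],88],[0,[5.6,31,1.8],96],[0,[5.6,31,1.8],103.8],[0,[5.6,31,1.8],103.8],[0,[5.6,31,1.8],103.8],[0,[5.6,31,1.8],103.8],[0,[5.6,31,1.8],103.8]]'
cat > bd.py <<'E'
from h import *
import sys
st(); im,p=snap("wrist",sys.argv[2])
for o in viewer.outline_of("wrist",sys.argv[1])[:2]:
    m=o["pixels"].astype(np.uint8)
    cs,_=cv2.findContours(m,0,2); c=max(cs,key=cv2.contourArea)
    rc=cv2.minAreaRect(onz(p,c[:,0],0.008)[:,:2].astype(np.float32)); print(o["p"],o["bbox"],rc)
E
python3 bd.py middle_mid w9
```

```text
clock: 14.95
tool_pos: [0.5202, 0.2611, 0.148]
eef_rot: [0.794, 0.608, 0.0, -0.0]
contact_force: [-0.1, 0.2, 0.2]
opening: 1.001
t 14.95 pos [0.5202 0.2611 0.148 ] eul [ 1.800e+02 -2.000e-02  7.493e+01] F [-0.1  0.2  0.2] op 1.001
0.95 [286.6, 112.8, 73.2, 209.6] ((0.5230311155319214, 0.2621818482875824), (0.1759314388036728, 0.05390840023756027), 75.87794494628906)
```

View pics/w9.png

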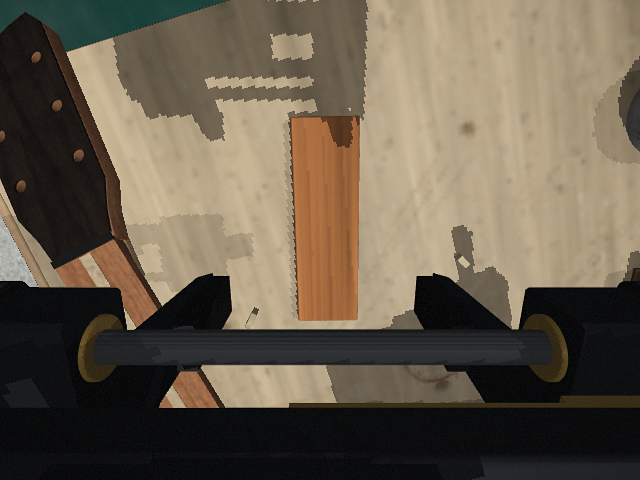

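Run:
```python
from h import *
p=viewer.camera_params("wrist"); s=st(); M=R.from_quat(s["eef_rot"]).as_matrix()
for z in (0,.02): print(((onz(p,[[125,235],[160,300],[225,405]],z)-s["tool_pos"])@M).round(3).tolist())
go([0.523,0.2622,0.0155],75.7)
```

```text
t 15.05 pos [0.5202 0.261  0.148 ] eul [-1.800e+02 -1.000e-02  7.491e+01] F [0.3 0.5 0.5] op 0.995
[[-0.008, -0.173, 0.148], [-0.07, -0.151, 0.148], [-0.187, -0.1, 0.148]]
[[-0.002, -0.161, 0.128], [-0.06, -0.14, 0.128], [-0.169, -0.093, 0.128]]
t 15.05 pos [0.5202 0.261  0.148 ] eul [-1.800e+02 -1.000e-02  7.491e+01] F [0.3 0.5 0.5] op 0.995
heading 74.91 shift cm [ 0.18  0.25 13.25] turn -0.79
```

```bash
python3 -m inch '[[0,[0.2,0.25,4],-0.8],[0,[0.2,0.25,8],-0.8],[0,[0.2,0.25,11.5],-0.8],[0,[0.2,0.25,12.8],-0.8],[0,[0.2,0.25,13.2],-0.8],[0,[0.2,0.25,13.2],-0.8],[0,[0.2,0.25,13.2],-0.8],[0,[0.2,0.25,13.2],-0.8],[1,[0.2,0.25,13.2],-0.8],[1,[0.2,0.25,13.2],-0.8],[1,[0.2,0.25,13.2],-0.8],[1,[0.2,0.25,13.2],-0.8],[1,[0.2,0.25,13.2],-0.8],[1,[0.2,0.25,13.2],-0.8],[1,[0.2,0.25,13.2],-0.8]]' 15; python3 -c "
from h import *
go([0.5504,-0.0493,0.27],88.64)"
```

```text
clock: 16.55
tool_pos: [0.523, 0.2624, 0.0159]
eef_rot: [0.79, 0.613, -0.0, 0.0]
contact_force: [-0.0, 0.1, 1.4]
opening: 0.611
t 16.55 pos [0.523  0.2624 0.0159] eul [1.800e+02 1.000e-02 7.567e+01] F [-0.   0.1  1.4] op 0.611
heading 75.67 shift cm [-29.53  10.37 -25.4 ] turn -12.97
```

```bash
python3 -m inch '[[1,[0,0,-3],0],[1,[0,0,-7],0],[1,[-1,0.3,-11.5],0],[1,[-3,1,-16],-2],[1,[-6,2,-20],-4],[1,[-9.5,3.2,-23],-6],[1,[-13.5,4.7,-25.4],-8],[1,[-17.5,6.1,-25.4],-10],[1,[-21.5,7.5,-25.4],-12],[1,[-25,8.8,-25.4],-13],[1,[-28,9.8,-25.4],-13],[1,[-29.5,10.4,-25.4],-13],[1,[-29.5,10.4,-25.4],-13],[1,[-29.5,10.4,-25.4],-13],[1,[-29.5,10.4,-25.4],-13]]'
python3 - <<'E'
from h import *
st();im,p=snap("wrist","w10"); go([0.5504,-0.0493,0.179],88.64)
im,p=snap("scene","s10"); cv2.imwrite("pics/s10c.png",cv2.resize(im[170:320,260:400],(560,600),interpolation=cv2.INTER_CUBIC))
E
```

```text
clock: 18.05
tool_pos: [0.5508, -0.0463, 0.2701]
eef_rot: [0.714, 0.7, 0.001, -0.0]
contact_force: [-0.2, 0.5, -0.2]
opening: 0.611
t 18.05 pos [ 0.5508 -0.0463  0.2701] eul [ 1.7998e+02 -9.0000e-02  8.8890e+01] F [-0.2  0.5 -0.2] op 0.611
t 18.1 pos [ 0.5508 -0.0465  0.2701] eul [ 1.7998e+02 -7.0000e-02  8.8890e+01] F [-0.2  0.3 -0.4] op 0.611
heading 88.89 shift cm [-0.29 -0.04  9.11] turn 0.25
```

View pics/w10.png

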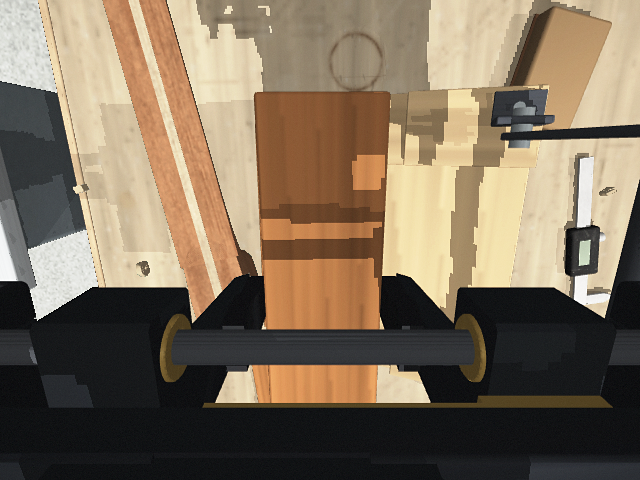

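View pics/s10c.png

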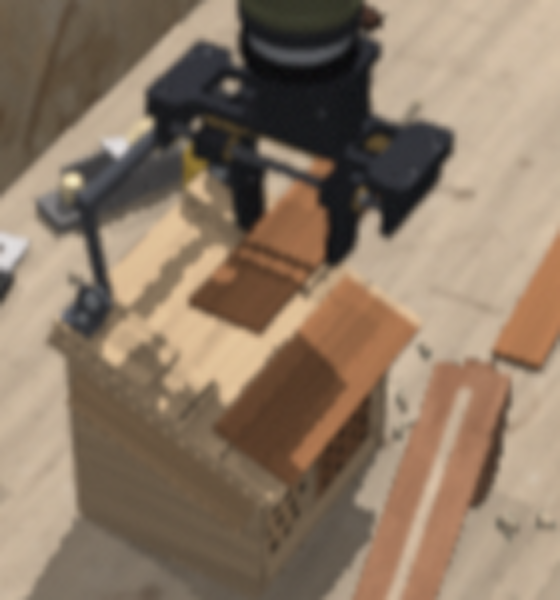

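Run:
```python
from fit import *
p=pickle.load(open("w2.pkl","rb"))
u=np.array([(540,300),(592,300),(566,300)])/2.9+[260,80]
for z in(.28,.29,.30): print(onz(p,u,z)[:,:2].round(4).tolist())
h=roof(Q,[.176,0,.036])[0]; print("hinge",h)
for a in (2.0,2.05,2.1,2.15,2.2,2.25):
    t=a+np.radians(180-20) # direction from hinge: angle 0 => toward down-slope? 
    # bar lies on boards at 0: direction down-slope; opens up/back
    d=np.array([-np.cos(a+np.radians(20)- np.radians(0)),0,np.sin(a-np.radians(20))])
    print(a)
```

```text
[[0.662, -0.041], [0.6765, -0.0422], [0.6693, -0.0416]]
[[0.6584, -0.0396], [0.6724, -0.0408], [0.6654, -0.0402]]
[[0.6548, -0.0382], [0.6683, -0.0394], [0.6616, -0.0388]]
hinge [ 0.65423019 -0.05172749  0.21712448]
2.0
2.05
2.1
2.15
2.2
2.25
```

```bash
python3 -m inch '[[1,[-0.3,-0.05,4],0.25],[1,[-0.3,-0.05,7],0.25],[1,[-0.3,-0.05,8.5],0.25],[1,[-0.3,-0.05,9],0.25],[1,[-0.3,-0.05,9],0.25],[1,[-0.3,-0.05,9],0.25],[1,[-0.3,-0.05,9],0.25]]'
python3 - <<'E'
from h import *
go([0.5504,-0.0493,0.179],88.64)
E
```

```text
clock: 18.85
tool_pos: [0.551, -0.0518, 0.181]
eef_rot: [0.717, 0.697, 0.001, 0.001]
contact_force: [-0.6, 0.0, -0.5]
opening: 0.61
t 18.85 pos [ 0.551  -0.0518  0.181 ] eul [ 1.7987e+02 -1.0000e-02  8.8440e+01] F [-0.6  0.  -0.5] op 0.61
heading 88.44 shift cm [ 0.24 -0.07  0.2 ] turn -0.2
```

```bash
python3 -m inch '[[1,[0.3,-0.05,0.15],-0.2],[1,[0.3,-0.05,0.2],-0.2],[1,[0.3,-0.05,0.2],-0.2],[0.3,[0.3,-0.05,0.2],-0.2],[0.25,[0.3,-0.05,0.2],-0.2],[0.25,[0.3,-0.05,0.2],-0.2],[0.25,[0.3,-0.05,0.2],-0.2]]'
python3 - <<'E'
from h import *
st();im,p=snap("wrist","w11"); go([0.5,-0.0493,0.25],178.64)
E
```

```text
clock: 19.55
tool_pos: [0.5499, -0.0491, 0.1779]
eef_rot: [0.716, 0.699, 0.0, 0.0]
contact_force: [-0.1, -0.5, 0.5]
opening: 0.747
t 19.55 pos [ 0.5499 -0.0491  0.1779] eul [179.99   0.    88.62] F [-0.1 -0.5  0.5] op 0.747
t 19.6 pos [ 0.5498 -0.0491  0.1779] eul [180.     0.    88.62] F [-0.6  0.3 -0.8] op 0.75
heading 88.62 shift cm [-0.14 -4.98 -7.21] turn -90.02
```

View pics/w11.png

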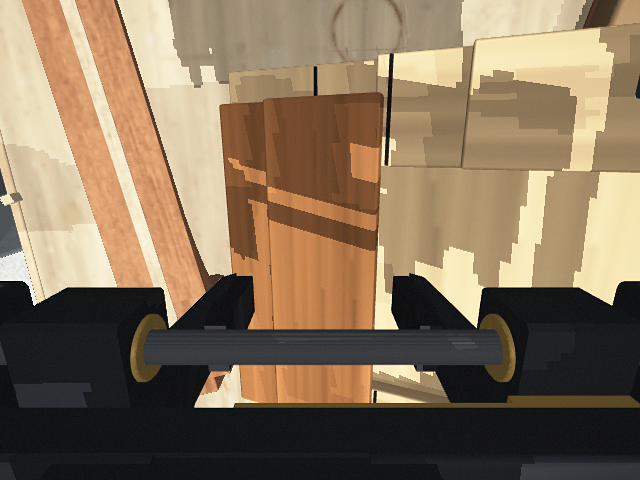

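```bash
python3 -m inch '[[0.25,[0,0,-3],0],[0.25,[0,0,-7],0],[0,[0,-2,-9],-8],[0,[0,-4,-9],-16],[0,[0,-5,-9],-24],[0,[0,-5.5,-9],-32],[0,[0,-5.5,-9],-40],[0,[0,-5.5,-9],-48],[0,[0,-5.5,-9],-56],[0,[0,-5.5,-9],-64],[0,[0,-5.5,-9],-72],[0,[0,-5.5,-9],-80],[0,[0,-5.5,-9],-88],[0,[0,-5.5,-9],-90],[0,[0,-5.5,-9],-90],[0,[0,-5.5,-9],-90]]'
python3 - <<'E'
from h import *
import pickle
go([0.505,-0.0487,0.157],178.64);im,p=snap("wrist","w12"); pickle.dump(p,open("w12.pkl","wb"))
cv2.imwrite("pics/w12c.png",cv2.resize(im[200:330,180:460],(784,364),interpolation=cv2.INTER_CUBIC))
E
```

```text
clock: 21.2
tool_pos: [0.4948, -0.0478, 0.2679]
eef_rot: [0.013, 1.0, -0.0, -0.0]
contact_force: [-0.1, 0.1, 1.4]
opening: 1.0
t 21.2 pos [ 0.4948 -0.0478  0.2679] eul [-179.99   -0.    178.49] F [-0.1  0.1  1.4] op 1.0
heading 178.49 shift cm [-1.02 -0.06 11.09] turn -0.15
```

View pics/w12c.png

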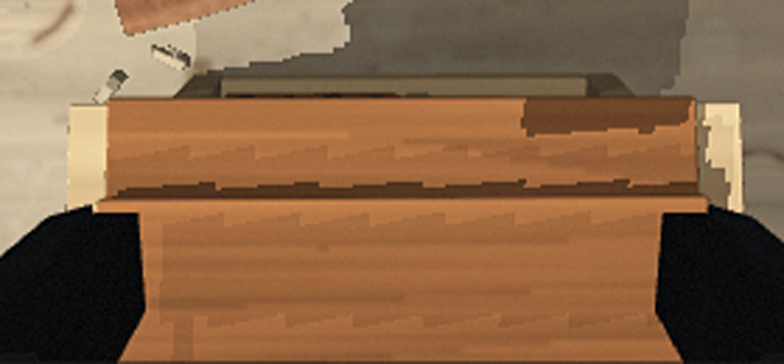

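Run:
```python
from fit import *
p=pickle.load(open("w12.pkl","rb")); f=lambda L:np.array(L)/2.8+[180,200]
print("deck",(toroof(p,f([(70,104),(742,103)]),0)*1000).round(1).tolist())
print("wide top",(toroof(p,f([(108,98),(695,97)]),.008)*1000).round(1).tolist())
print("mid top",(toroof(p,f([(95,200),(708,198)]),.016)*1000).round(1).tolist(),"mid low",(toroof(p,f([(97,212)]),.008)*1000).round(1))
```

```text
deck [[0.7, -102.2], [1.1, 105.5]]
wide top [[-0.4, -88.0], [-0.1, 88.5]]
mid top [[29.9, -88.6], [29.9, 88.8]] mid low [[ 33.7 -90.5]]
```

```bash
python3 -m inch '[[0,[-1,-0.05,4],-0.15],[0,[-1,-0.05,8],-0.15],[0,[-1,-0.05,10.5],-0.15],[0,[-1,-0.05,11.2],-0.15],[0,[-1,-0.05,11.2],-0.15],[0,[-1,-0.05,11.2],-0.15],[0,[-1.4,-0.05,11.05],-0.15],[0,[-1.8,-0.05,10.9],-0.15],[0,[-2.1,-0.05,10.8],-0.15],[0,[-2.4,-0.05,10.7],-0.15],[0,[-2.7,-0.05,10.6],-0.15],[0,[-3,-0.05,10.5],-0.15],[0,[-3.2,-0.05,10.42],-0.15],[0,[-3.4,-0.05,10.35],-0.15],[0,[-3.4,-0.05,10.35],-0.15],[0,[-3.4,-0.05,10.35],-0.15]]'
python3 - <<'E'
from h import *
import pickle
st();im,p=snap("wrist","w13"); pickle.dump(p,open("w13.pkl","wb"))
E
```

```text
clock: 22.85
tool_pos: [0.5266, -0.0491, 0.1645]
eef_rot: [0.01, 1.0, -0.001, -0.002]
contact_force: [-7.2, -0.7, 5.4]
opening: 0.998
t 22.85 pos [ 0.5266 -0.0491  0.1645] eul [-179.93   -0.24  178.81] F [-7.2 -0.7  5.4] op 0.998
```

View pics/w13.png

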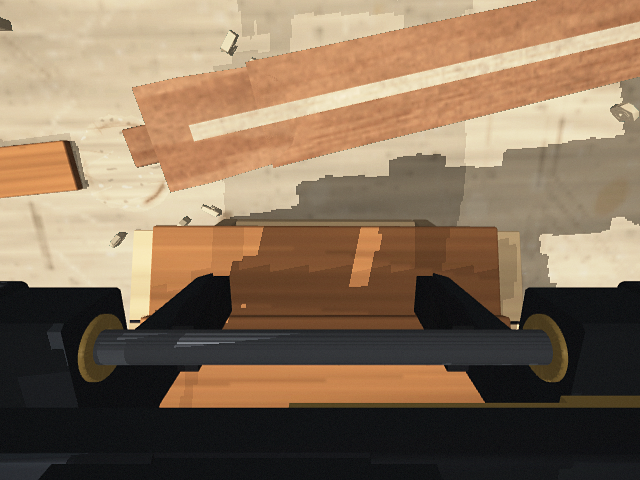

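```bash
python3 -m inch '[[0,[0,0,-0.15],0],[0,[-0.15,0,-0.2],0],[0,[-0.3,0,-0.25],0],[0,[-0.45,0,-0.3],0],[0,[-0.5,0,-0.33],0],[0,[-0.5,0,-0.33],0],[0,[-0.5,0,-0.33],0]]'
python3 - <<'E'
from h import *
st();im,p=snap("wrist","w14")
cv2.imwrite("pics/w14c.png",cv2.resize(im[215:335,110:530],(798,228),interpolation=cv2.INTER_CUBIC))
E
```

```text
clock: 23.6
tool_pos: [0.5338, -0.0492, 0.1677]
eef_rot: [0.011, 1.0, -0.0, -0.0]
contact_force: [-3.1, 0.5, 2.0]
opening: 0.998
t 23.6 pos [ 0.5338 -0.0492  0.1677] eul [-179.99   -0.    178.78] F [-3.1  0.5  2. ] op 0.998
```

View pics/w14c.png

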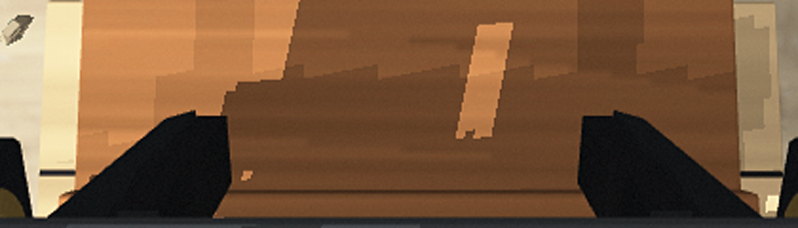

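```bash
python3 -m inch '[[0.2,[0.6,0,-0.5],0],[0.2,[0.6,0,-4],0],[0.2,[-3,0,-5],0],[0.2,[-6.5,0,-4],0],[0.2,[-6.5,0,-3.3],0],[0.2,[-6.5,0,-3.3],0],[0.2,[-6.5,0,-3.3],0]]'
python3 - <<'E'
from h import *
import pickle
st();im,p=snap("wrist","w15");pickle.dump(p,open("w15.pkl","wb"))
cv2.imwrite("pics/w15d.png",np.hstack([cv2.resize(im[105:275,110:220],(388,600),interpolation=cv2.INTER_CUBIC),cv2.resize(im[105:275,440:550],(388,600),interpolation=cv2.INTER_CUBIC)]))
E
```

```text
clock: 24.35
tool_pos: [0.5977, -0.0504, 0.2006]
eef_rot: [0.01, 1.0, -0.0, -0.001]
contact_force: [-0.1, 0.6, 0.6]
opening: 0.797
t 24.35 pos [ 0.5977 -0.0504  0.2006] eul [-1.7999e+02 -6.0000e-02  1.7883e+02] F [-0.1  0.6  0.6] op 0.797
```

View pics/w15.png

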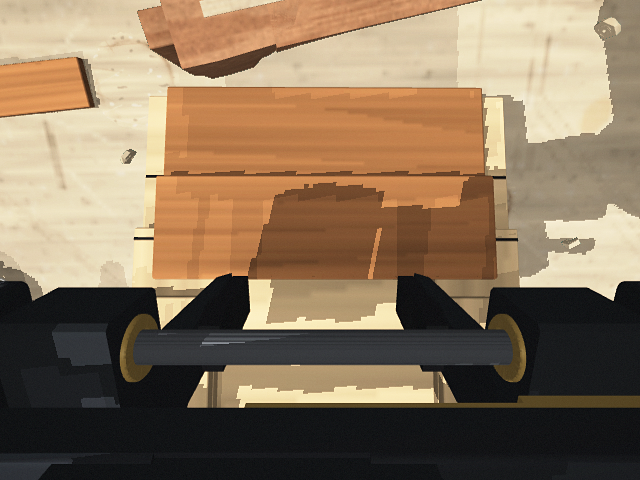

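View pics/w15d.png

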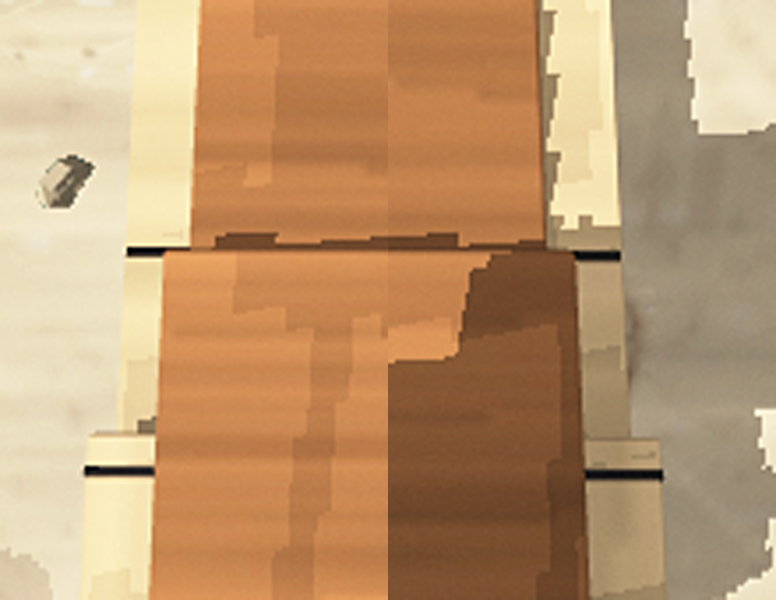

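Run:
```python
from fit import *
p=pickle.load(open("w15.pkl","rb"))
L=lambda a:np.array(a)/3.529+[110,105]; Rr=lambda a:(np.array(a)-[388,0])/3.529+[440,105]
P=lambda n,u,z:print(n,(toroof(p,u,z)*1000).round(1).tolist())
P("deck front",[(150,96),(505,97.5)],0)
P("line1",np.r_[L([(127,252)]),Rr([(620,256)])],0)
P("line2",np.r_[L([(85,471)]),Rr([(662,474)])],.008)
P("mid edge top",np.r_[L([(163,251)]),Rr([(574,251)])],.016)
P("wide edge top",[(168,87.5),(483,88.5)],.008)
P("mid head top",[(154,278),(496,277)],.016)
```

```text
deck front [[-0.4, -102.5], [0.0, 106.6]]
line1 [[47.9, -102.6], [48.0, 105.0]]
line2 [[84.4, -103.2], [84.4, 105.5]]
mid edge top [[52.0, -88.6], [51.6, 89.1]]
wide edge top [[-1.2, -88.2], [-1.0, 89.8]]
mid head top [[105.5, -87.4], [104.5, 88.7]]
```

```bash
python3 - <<'E'
from fit import *
p=pickle.load(open("w2.pkl","rb"))
u=np.array([(418,50),(425,20),(503,10),(503,55),(460,95),(415,540),(490,530)])/2.9+[260,80]
for z in (.016,.036,.045):
    x=toroof(p,u,z); print(z,(x*1000).round(0).tolist()); print(roof(Q,np.c_[x,[z]*7])[:,[0,2]].round(3).tolist())
E
python3 - <<'E'
import cv2
im=cv2.imread("pics/w5.png")
E
```

```text
0.016 [[162.0, 88.0], [164.0, 98.0], [189.0, 98.0], [190.0, 84.0], [176.0, 73.0], [161.0, -92.0], [190.0, -86.0]]
[[0.65, 0.193], [0.652, 0.194], [0.676, 0.203], [0.676, 0.203], [0.663, 0.198], [0.645, 0.193], [0.672, 0.203]]
0.036 [[164.0, 86.0], [166.0, 95.0], [190.0, 95.0], [191.0, 82.0], [178.0, 71.0], [164.0, -85.0], [190.0, -79.0]]
[[0.645, 0.213], [0.647, 0.214], [0.67, 0.222], [0.67, 0.222], [0.657, 0.218], [0.641, 0.213], [0.666, 0.222]]
0.045 [[165.0, 85.0], [167.0, 94.0], [191.0, 94.0], [191.0, 81.0], [178.0, 70.0], [165.0, -81.0], [191.0, -76.0]]
[[0.643, 0.222], [0.645, 0.223], [0.667, 0.231], [0.667, 0.231], [0.655, 0.226], [0.639, 0.222], [0.663, 0.231]]
```

```bash
python3 -m inch '[[0.1,[1,0,0],0],[0.1,[2,0,0.5],0],[0.1,[2,0,1],0],[0.1,[2,0,1.2],0],[0.1,[2,0,1.3],0],[0.1,[2,0,1.4],0],[0.1,[2,0,1.4],0]]'; python3 -c "
from h import *
st()"
```

```text
clock: 25.1
tool_pos: [0.5789, -0.0503, 0.1877]
eef_rot: [0.011, 1.0, -0.001, 0.0]
contact_force: [-3.2, -1.7, 6.8]
opening: 0.9
t 25.1 pos [ 0.5789 -0.0503  0.1877] eul [-1.7994e+02  2.0000e-02  1.7876e+02] F [-3.2 -1.7  6.8] op 0.9
```

```bash
python3 -m inch '[[0.1,[0.1,0,0.1],0],[0.1,[0.2,0,0.15],0],[0.1,[0.3,0,0.2],0],[0.1,[0.4,0,0.25],0],[0.1,[0.45,0,0.25],0],[0.1,[0.45,0,0.25],0]]'
python3 - <<'E'
from h import *
import pickle
st();im,p=snap("wrist","w16");pickle.dump(p,open("w16.pkl","wb"))
E
```

```text
clock: 25.7
tool_pos: [0.5783, -0.0502, 0.1873]
eef_rot: [0.011, 1.0, -0.0, 0.005]
contact_force: [1.7, -2.9, 12.5]
opening: 0.898
t 25.7 pos [ 0.5783 -0.0502  0.1873] eul [-179.99    0.53  178.7 ] F [ 1.7 -2.9 12.5] op 0.898
```

View pics/w16.png

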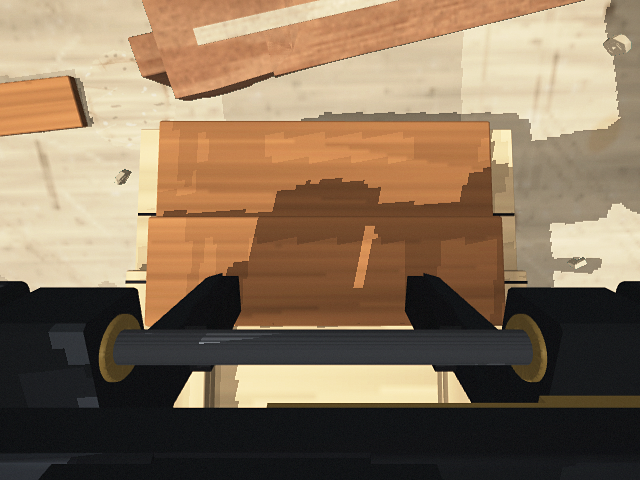

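```bash
python3 -m inch '[[0.1,[0.2,0,0.05],0],[0.1,[0.4,0,0.05],0],[0.1,[0.6,0,0.1],0],[0.1,[0.8,0,0.15],0],[0.1,[0.8,0,0.15],0]]'
python3 - <<'E'
from h import *
import pickle
st();im,p=snap("wrist","w17");pickle.dump(p,open("w17.pkl","wb"))
cv2.imwrite("pics/w17d.png",np.hstack([cv2.resize(im[115:285,110:220],(388,600),interpolation=cv2.INTER_CUBIC),cv2.resize(im[115:285,440:550],(388,600),interpolation=cv2.INTER_CUBIC)]))
E
```

```text
clock: 26.25
tool_pos: [0.5673, -0.0494, 0.1835]
eef_rot: [0.011, 1.0, 0.0, 0.001]
contact_force: [0.2, 0.6, 5.5]
opening: 0.9
t 26.25 pos [ 0.5673 -0.0494  0.1835] eul [1.7996e+02 1.4000e-01 1.7878e+02] F [0.2 0.6 5.5] op 0.9
```

View pics/w17d.png

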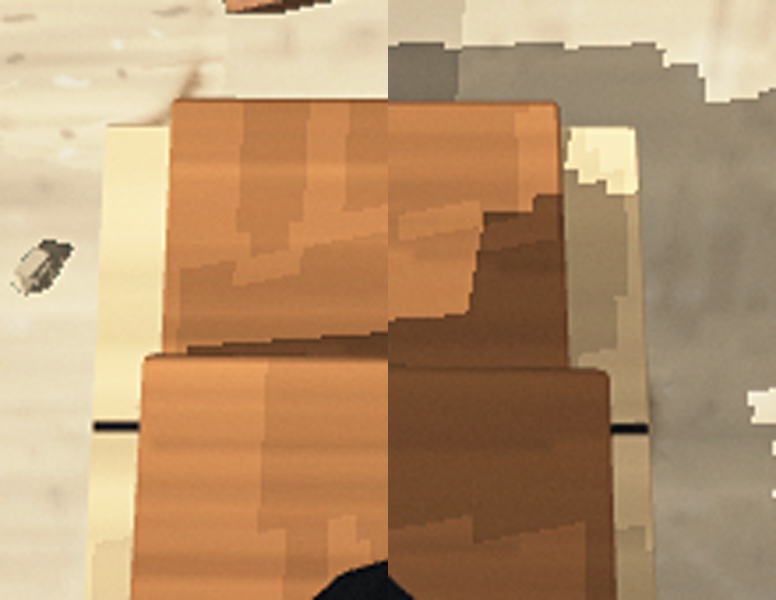

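```bash
python3 -c "
from h import *
go([0.512,-0.0487,0.16],178.64)"
python3 -m inch '[[0,[0,0,-2],0],[0,[2,0,-4],0],[0,[5.5,-0.1,-3],0.1],[0,[5.5,-0.1,0],0.1],[0,[5.5,-0.1,2],0.1],[0,[5.5,-0.1,2.4],0.1],[0,[5.5,-0.1,2.4],0.1],[0,[5.5,-0.1,2.4],0.1]]'; python3 -c "
from h import *
go([0.5302,-0.0487,0.166],178.64)"
```

```text
t 26.3 pos [ 0.5673 -0.0494  0.1835] eul [1.7996e+02 1.4000e-01 1.7878e+02] F [0.6 0.3 5.7] op 0.899
heading 178.78 shift cm [ 5.54 -0.05  2.34] turn 0.14
clock: 27.1
tool_pos: [0.5119, -0.0493, 0.1593]
eef_rot: [0.012, 1.0, 0.0, 0.001]
contact_force: [0.8, 0.0, 1.1]
opening: 0.995
t 27.1 pos [ 0.5119 -0.0493  0.1593] eul [1.7997e+02 6.0000e-02 1.7868e+02] F [0.8 0.  1.1] op 0.995
heading 178.68 shift cm [-1.83  0.1  -0.66] turn 0.04
```

```bash
python3 -m inch '[[0,[-0.3,0,-0.15],0],[0,[-0.6,0,-0.3],0],[0,[-0.8,0,-0.4],0],[0,[-1,0,-0.45],0],[0,[-1.2,0,-0.55],0],[0,[-1.4,0,-0.6],0],[0,[-1.55,0,-0.66],0],[0,[-1.65,0,-0.7],0],[0,[-1.65,0,-0.7],0],[0,[-1.65,0,-0.7],0]]'; python3 -c "
from h import *
go([0.5302,-0.0487,0.166],178.64)"
```

```text
clock: 28.1
tool_pos: [0.5277, -0.0501, 0.1657]
eef_rot: [0.012, 1.0, -0.0, 0.0]
contact_force: [-0.8, 0.8, 0.4]
opening: 0.999
t 28.1 pos [ 0.5277 -0.0501  0.1657] eul [-179.99    0.    178.68] F [-0.8  0.8  0.4] op 0.999
heading 178.68 shift cm [-0.24  0.14 -0.03] turn 0.04
```

```bash
python3 -m inch '[[0,[-0.1,0,-0.03],0],[0,[-0.2,0,-0.07],0],[0,[-0.25,0,-0.08],0],[0,[-0.25,0,-0.08],0],[0,[-0.25,0,-0.08],0],[0.2,[1,0,-0.1],0],[0.2,[1,0,-3],0],[0.2,[-2,0,-5.5],0],[0.2,[-6,0,-5.5],0],[0.2,[-7,0,-3.8],0],[0.2,[-7,0,-3.8],0],[0.2,[-7,0,-3.8],0]]'
python3 - <<'E'
from h import *
import pickle
st();im,p=snap("wrist","w18");pickle.dump(p,open("w18.pkl","wb"))
cv2.imwrite("pics/w18d.png",np.hstack([cv2.resize(im[80:250,110:220],(388,600),interpolation=cv2.INTER_CUBIC),cv2.resize(im[80:250,440:550],(388,600),interpolation=cv2.INTER_CUBIC)]))
E
```

```text
clock: 29.3
tool_pos: [0.597, -0.0515, 0.2034]
eef_rot: [0.011, 1.0, 0.0, -0.001]
contact_force: [0.3, 0.0, -0.0]
opening: 0.799
t 29.3 pos [ 0.597  -0.0515  0.2034] eul [ 1.8000e+02 -7.0000e-02  1.7871e+02] F [ 0.3  0.  -0. ] op 0.799
```

View pics/w18d.png

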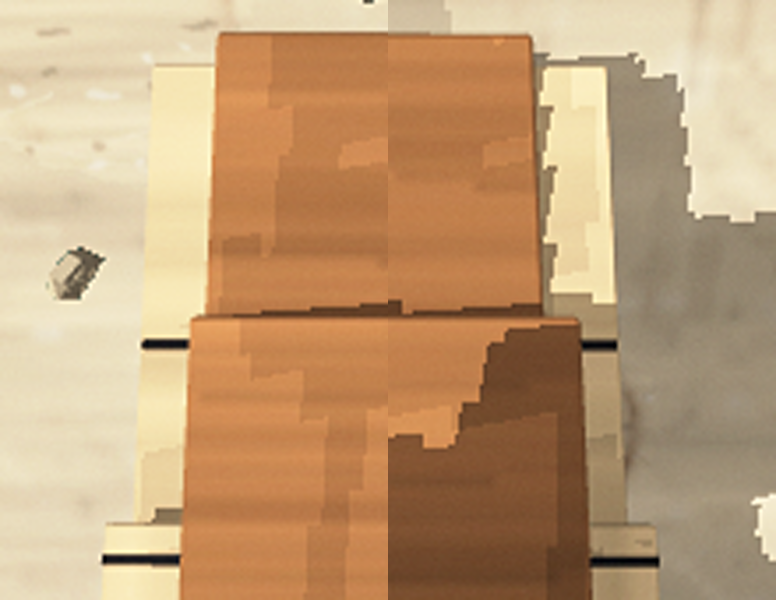

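Run:
```python
from fit import *
p=pickle.load(open("w18.pkl","rb"))
L=lambda a:np.array(a)/3.529+[110,80]; Rr=lambda a:(np.array(a)-[388,0])/3.529+[440,80]
P=lambda n,u,z:print(n,(toroof(p,u,z)*1000).round(1).tolist())
P("deck front",np.r_[L([(153,66)]),Rr([(607,67)])],0)
P("line1",np.r_[L([(142,344)]),Rr([(616,344)])],0)
P("line2",np.r_[L([(102,559)]),Rr([(659,562)])],.008)
P("mid edge top",np.r_[L([(192,319)]),Rr([(579,320)])],.016)
P("mid edge low",np.r_[L([(192,323)]),Rr([(579,324)])],.008)
P("wide edge top",np.r_[L([(218,34)]),Rr([(532,36)])],.008)
```

```text
deck front [[-0.1, -102.9], [0.0, 105.5]]
line1 [[47.9, -102.7], [47.8, 104.9]]
line2 [[84.3, -103.2], [84.7, 105.6]]
mid edge top [[48.2, -86.8], [48.4, 90.5]]
mid edge low [[46.6, -90.6], [46.7, 94.7]]
wide edge top [[-1.4, -88.3], [-1.1, 89.1]]
```

```bash
python3 -c "
from h import *
go([0.4756,-0.35,0.15],94.5)"
```

```text
t 29.35 pos [ 0.597  -0.0515  0.2038] eul [-1.8000e+02 -4.0000e-02  1.7872e+02] F [-0.3  0.2  1.2] op 0.797
heading 178.72 shift cm [ 11.47 -30.11   5.39] turn 84.22
```

```bash
python3 -m inch '[[0.2,[0.5,0,-4],0],[0.2,[3,-2,-6],8],[0,[5,-5,-6],16],[0,[7,-9,-6],24],[0,[9,-13,-6],32],[0,[11,-17,-6],40],[0,[11.5,-21,-5],48],[0,[11.5,-25,-3],56],[0,[11.5,-28,0],64],[0,[11.5,-30.1,3],72],[0,[11.5,-30.1,5.4],80],[0,[11.5,-30.1,5.4],84.2],[0,[11.5,-30.1,5.4],84.2],[0,[11.5,-30.1,5.4],84.2],[0,[11.5,-30.1,5.4],84.2]]';python3 bd.py narrow_mid w19
```

```text
clock: 30.85
tool_pos: [0.4762, -0.3498, 0.1507]
eef_rot: [0.678, 0.735, 0.0, 0.001]
contact_force: [0.3, 0.8, 0.9]
opening: 1.001
t 30.85 pos [ 0.4762 -0.3498  0.1507] eul [1.7992e+02 4.0000e-02 9.4580e+01] F [0.3 0.8 0.9] op 1.001
0.89 [293.1, 124.4, 56.9, 197.5] ((0.4750300645828247, -0.3506731390953064), (0.04255758598446846, 0.1756405234336853), 4.382595062255859)
```

View pics/w19.png

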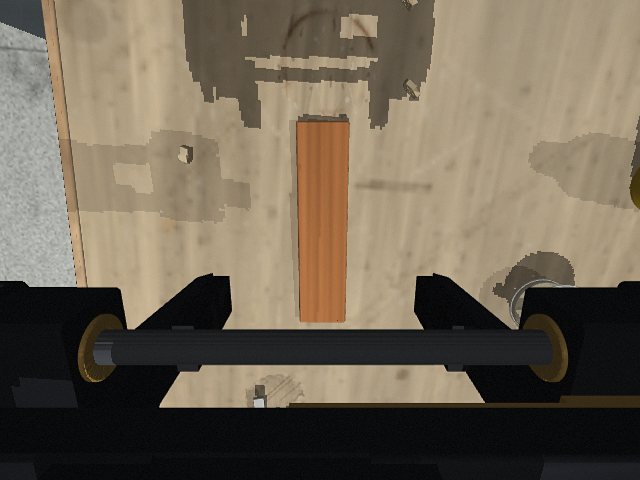

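Run:
```python
from h import *
p=viewer.camera_params("wrist"); print(onz(p,[[500,300]],.02),onz(p,[[510,310]],.07))
pt=viewer.camera_params("top");print(onz(pt,[[420,245],[430,240]],.05))
go([0.475,-0.3507,0.0155],94.4)
```

```text
[[ 0.63367043 -0.39922799  0.02      ]] [[ 0.61134438 -0.38423074  0.07      ]]
[[ 0.65463426 -0.37028394  0.05      ]
 [ 0.66899744 -0.39777032  0.05      ]]
t 30.95 pos [ 0.4761 -0.3499  0.1505] eul [1.7994e+02 3.0000e-02 9.4530e+01] F [-0.1  0.3  0.2] op 0.997
heading 94.53 shift cm [-0.06 -0.13 13.5 ] turn 0.13
```

```bash
python3 -m inch '[[0,[-0.05,-0.1,4],0.1],[0,[-0.05,-0.12,8],0.1],[0,[-0.05,-0.12,11.5],0.1],[0,[-0.05,-0.12,13],0.1],[0,[-0.05,-0.12,13.4],0.1],[0,[-0.05,-0.12,13.5],0.1],[0,[-0.05,-0.12,13.5],0.1],[1,[-0.05,-0.12,13.5],0.1],[1,[-0.05,-0.12,13.5],0.1],[1,[-0.05,-0.12,13.5],0.1],[1,[-0.05,-0.12,13.5],0.1],[1,[-0.05,-0.12,13.5],0.1],[1,[-0.05,-0.12,13.5],0.1],[1,[-0.05,-0.12,13.5],0.1],[1,[-0.05,-0.12,13.5],0.1]]' 15; python3 -c "
from h import *
go([0.553,-0.0485,0.28],88.64)"
```

```text
clock: 32.45
tool_pos: [0.4747, -0.3505, 0.0147]
eef_rot: [0.68, 0.734, 0.0, 0.0]
contact_force: [0.3, 0.2, -0.2]
opening: 0.474
t 32.45 pos [ 0.4747 -0.3505  0.0147] eul [179.99   0.    94.38] F [ 0.3  0.2 -0.2] op 0.474
heading 94.38 shift cm [ 29.52  10.11 -26.53] turn 5.74
```

```bash
python3 -m inch '[[1,[0,0,-3],0],[1,[0,0,-7.5],0],[1,[0,0,-12],0],[1,[0.5,0,-17],0],[1,[2,0.3,-21],1],[1,[5,1,-25],2],[1,[9,2.5,-26.5],3],[1,[13,4,-26.5],4],[1,[17,5.5,-26.5],5],[1,[21,7,-26.5],5.7],[1,[25,8.6,-26.5],5.7],[1,[28,9.7,-26.5],5.7],[1,[29.5,10.1,-26.5],5.7],[1,[29.5,10.1,-26.5],5.7],[1,[29.5,10.1,-26.5],5.7],[1,[29.5,10.1,-26.5],5.7]]'
python3 - <<'E'
from h import *
st();im,p=snap("wrist","w20"); go([0.553,-0.0485,0.192],88.64)
print(onz(p,[[279,93]],.275))
E
```

```text
clock: 34.05
tool_pos: [0.5523, -0.0515, 0.2794]
eef_rot: [0.717, 0.698, -0.001, 0.0]
contact_force: [0.2, -0.2, -0.4]
opening: 0.469
t 34.05 pos [ 0.5523 -0.0515  0.2794] eul [-1.7994e+02  1.1000e-01  8.8460e+01] F [ 0.2 -0.2 -0.4] op 0.469
t 34.1 pos [ 0.5524 -0.0513  0.2794] eul [-1.7996e+02  9.0000e-02  8.8470e+01] F [-0.2 -0.2 -0.1] op 0.474
heading 88.47 shift cm [0.3  0.06 8.74] turn -0.17
[[0.53729435 0.03578639 0.275     ]]
```

View pics/w20.png

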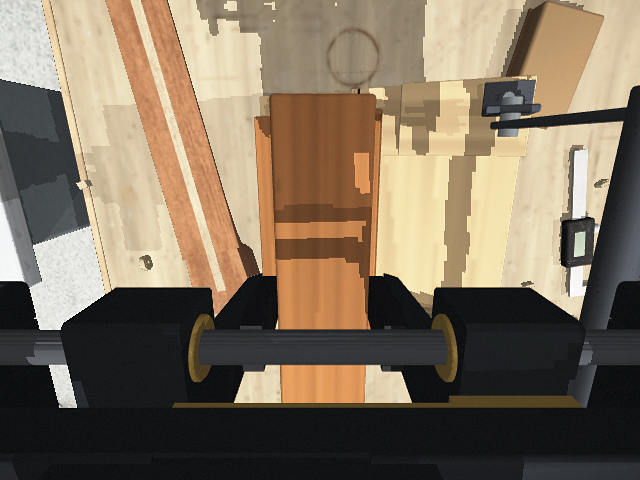

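```bash
python3 -m inch '[[1,[0.2,0,4],-0.1],[1,[0.2,0,7],-0.1],[1,[0.2,0,8.2],-0.1],[1,[0.25,0,8.6],-0.1],[1,[0.25,0,8.7],-0.1],[1,[0.25,0,8.7],-0.1],[1,[0.25,0,8.7],-0.1]]'
python3 - <<'E'
from h import *
go([0.553,-0.0485,0.192],88.64)
E
```

```text
clock: 34.8
tool_pos: [0.5537, -0.0462, 0.1939]
eef_rot: [0.715, 0.699, 0.001, 0.001]
contact_force: [-0.2, -0.4, 0.2]
opening: 0.474
t 34.8 pos [ 0.5537 -0.0462  0.1939] eul [179.87   0.    88.76] F [-0.2 -0.4  0.2] op 0.474
heading 88.76 shift cm [-0.23 -0.07  0.19] turn 0.12
```

```bash
python3 -m inch '[[1,[-0.2,-0.1,0.2],0.1],[1,[-0.25,-0.1,0.2],0.1],[1,[-0.25,-0.1,0.2],0.1],[0.45,[-0.25,-0.1,0.2],0.1],[0.4,[-0.25,-0.1,0.2],0.1],[0.4,[-0.25,-0.1,0.2],0.1],[0.4,[-0.25,-0.1,0.2],0.1],[0.4,[-0.25,0,-2.5],0],[0.4,[-0.25,-1,-6],0]]'
python3 - <<'E'
from h import *
st();im,p=snap("wrist","w21"); im,p=snap("scene","s21"); cv2.imwrite("pics/s21c.png",cv2.resize(im[170:320,260:400],(560,600),interpolation=cv2.INTER_CUBIC))
E
```

```text
clock: 35.7
tool_pos: [0.5428, -0.0485, 0.2522]
eef_rot: [0.715, 0.699, -0.001, -0.001]
contact_force: [0.2, 0.5, 0.6]
opening: 0.597
t 35.7 pos [ 0.5428 -0.0485  0.2522] eul [-1.7986e+02 -4.0000e-02  8.8770e+01] F [0.2 0.5 0.6] op 0.597
```

View pics/w21.png

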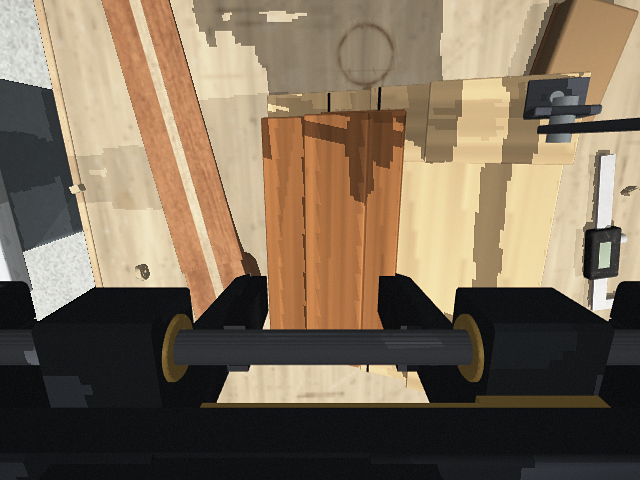

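Run:
```python
from fit import *
p=viewer.camera_params("wrist")
im=cv2.imread("pics/w21.png")
cv2.imwrite("pics/w21c.png",cv2.resize(im[75:335,240:440],(461,600),interpolation=cv2.INTER_CUBIC))
for n,u,z in (("narrow low/head",[(304,117),(306,300),(368,114),(364,300)],.024),("wide low",[(263,118),(268,300)],.008),("mid head",[(406,110),(399,270)],.016)): print(n,(toroof(p,u,z)*1000).round(1).tolist())
go([0.47,-0.0485,0.27],178.64)
```

```text
narrow low/head [[41.6, 87.0], [41.4, -43.3], [83.9, 87.7], [85.7, -36.0]]
wide low [[2.5, 88.6], [-0.3, -57.5]]
mid head [[105.5, 90.1], [107.7, -13.4]]
t 35.8 pos [ 0.5444 -0.0477  0.2564] eul [ 1.7962e+02 -2.0000e-02  8.8790e+01] F [0.8 0.8 0.1] op 0.601
heading 88.79 shift cm [-0.24 -7.43 -1.41] turn -89.85
```

View pics/w21c.png

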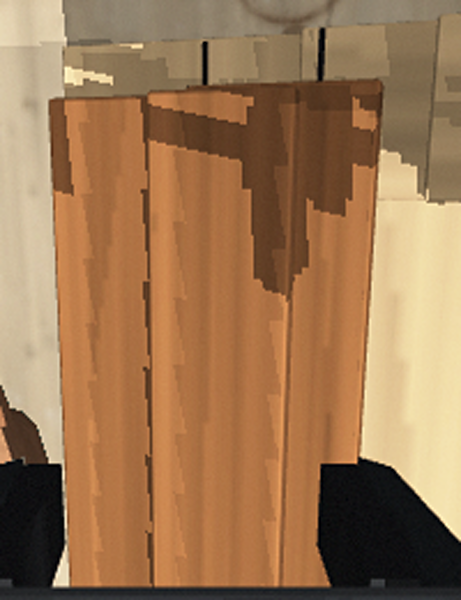

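```bash
python3 -m inch '[[0.4,[0,-2,-2],-8],[0,[-0.2,-4,-2],-16],[0,[-0.2,-5.5,-2],-24],[0,[-0.2,-5.5,-2],-32],[0,[-0.2,-5.5,-2],-40],[0,[-0.2,-5.5,-2],-48],[0,[-0.2,-5.5,-2],-56],[0,[-0.2,-5.5,-2],-64],[0,[-0.2,-5.5,-2],-72],[0,[-0.2,-5.5,-2],-80],[0,[-0.2,-5.5,-2],-88],[0,[-0.2,-5.5,-2],-89.9],[0,[-0.2,-5.5,-2],-89.9],[0,[-0.2,-5.5,-2],-89.9]]'
python3 - <<'E'
from h import *
import pickle
go([0.509,-0.0485,0.1665],178.64);im,p=snap("wrist","w22"); pickle.dump(p,open("w22.pkl","wb"))
cv2.imwrite("pics/w22c.png",cv2.resize(im[200:330,180:460],(784,364),interpolation=cv2.INTER_CUBIC))
E
```

```text
clock: 37.2
tool_pos: [0.4878, -0.0493, 0.2725]
eef_rot: [0.013, 1.0, -0.0, -0.0]
contact_force: [0.0, -0.5, -0.4]
opening: 0.998
t 37.2 pos [ 0.4878 -0.0493  0.2725] eul [-1.7999e+02 -1.0000e-02  1.7854e+02] F [ 0.  -0.5 -0.4] op 0.998
heading 178.54 shift cm [-2.12  0.14 10.6 ] turn -0.1
```

View pics/w22c.png

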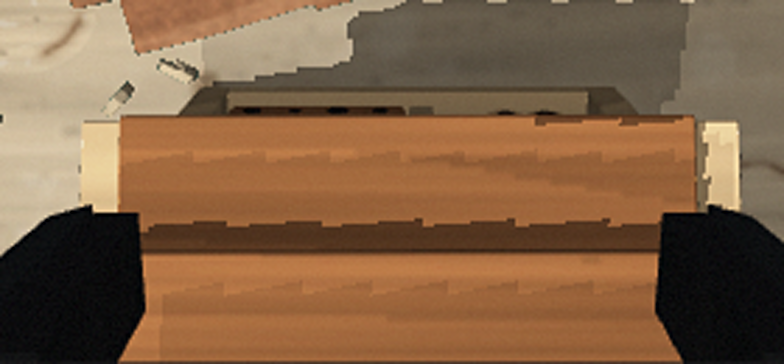

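```bash
python3 - <<'E'
from fit import *
p=pickle.load(open("w22.pkl","rb")); f=lambda L:np.array(L)/2.8+[180,200]
print("deck",(toroof(p,f([(82,122),(740,122.5)]),0)*1000).round(1).tolist())
print("wide top",(toroof(p,f([(120,115.5),(694,116)]),.008)*1000).round(1).tolist())
E
python3 -m inch '[[0,[-2,0.05,4],-0.1],[0,[-2.1,0.05,8],-0.1],[0,[-2.1,0.05,10],-0.1],[0,[-2.1,0.05,10.5],-0.1],[0,[-2.1,0.05,10.55],-0.1],[0,[-2.1,0.05,10.55],-0.1],[0,[-2.6,0.05,10.4],-0.1],[0,[-3.1,0.05,10.2],-0.1],[0,[-3.5,0.05,10.05],-0.1],[0,[-3.9,0.05,9.9],-0.1],[0,[-4.3,0.05,9.75],-0.1],[0,[-4.7,0.05,9.6],-0.1],[0,[-5.1,0.05,9.45],-0.1],[0,[-5.5,0.05,9.3],-0.1],[0,[-5.9,0.05,9.15],-0.1],[0,[-6.3,0.05,9.05],-0.1],[0,[-6.6,0.05,8.95],-0.1],[0,[-6.8,0.05,8.85],-0.1],[0,[-6.8,0.05,8.85],-0.1],[0,[-6.8,0.05,8.85],-0.1]]'
python3 - <<'E'
from h import *
go([0.561,-0.0485,0.1855],178.64);im,p=snap("wrist","w23")
E
```

```text
deck [[0.9, -102.4], [1.6, 105.4]]
wide top [[-0.6, -88.0], [0.0, 88.5]]
clock: 39.25
tool_pos: [0.5556, -0.0503, 0.1844]
eef_rot: [0.011, 1.0, -0.0, -0.0]
contact_force: [-5.7, 0.4, 5.2]
opening: 1.0
t 39.25 pos [ 0.5556 -0.0503  0.1844] eul [-1.7999e+02 -5.0000e-02  1.7879e+02] F [-5.7  0.4  5.2] op 1.0
heading 178.79 shift cm [-0.54  0.19 -0.11] turn 0.15
```

View pics/w23.png

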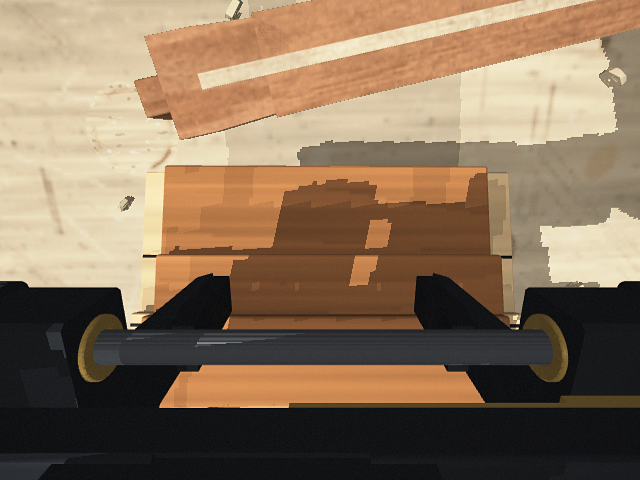

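```bash
python3 -m inch '[[0,[-0.1,0.1,-0.05],0.1],[0,[-0.2,0.1,-0.1],0.1],[0,[-0.3,0.1,-0.13],0.1],[0,[-0.3,0.1,-0.13],0.1],[0,[-0.3,0.1,-0.13],0.1]]'
python3 - <<'E'
from h import *
go([0.561,-0.0485,0.1855],178.64)
E
```

```text
clock: 39.8
tool_pos: [0.559, -0.0495, 0.1856]
eef_rot: [0.012, 1.0, -0.0, 0.0]
contact_force: [-4.7, 0.3, 2.7]
opening: 1.005
t 39.8 pos [ 0.559  -0.0495  0.1856] eul [-1.8000e+02  2.0000e-02  1.7867e+02] F [-4.7  0.3  2.7] op 1.005
heading 178.67 shift cm [-0.2   0.1   0.01] turn 0.03
```

```bash
python3 -m inch '[[0,[-0.1,0.05,0],0],[0,[-0.17,0.05,0],0],[0,[-0.17,0.05,0],0],[0,[-0.17,0.05,0],0],[0.1,[0.3,0,0],0],[0.1,[1,0,-1],0],[0.1,[1,0,-3],0],[0.1,[-1,0,-6],0],[0.1,[-4,0,-6],0],[0.1,[-4,0,-6],0],[0.1,[-4,0,-6],0]]'
python3 - <<'E'
from h import *
import pickle
st();im,p=snap("wrist","w24"); pickle.dump(p,open("w24.pkl","wb"))
cv2.imwrite("pics/w24d.png",np.hstack([cv2.resize(im[80:290,110:240],(390,630)[:1]+(600,) if 0 else (371,600),interpolation=cv2.INTER_CUBIC),cv2.resize(im[80:290,410:540],(371,600),interpolation=cv2.INTER_CUBIC)]))
E
```

```text
clock: 40.9
tool_pos: [0.599, -0.0502, 0.2458]
eef_rot: [0.012, 1.0, 0.0, 0.0]
contact_force: [-0.0, 0.3, -0.4]
opening: 0.9
t 40.9 pos [ 0.599  -0.0502  0.2458] eul [1.7997e+02 5.0000e-02 1.7866e+02] F [-0.   0.3 -0.4] op 0.9
```

View pics/w24.png

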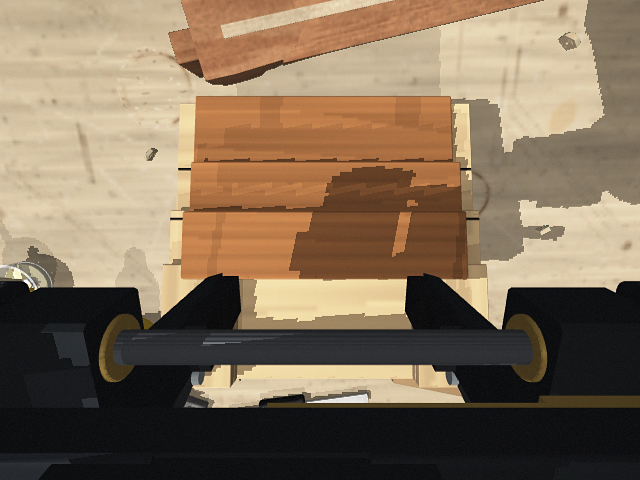

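View pics/w24d.png

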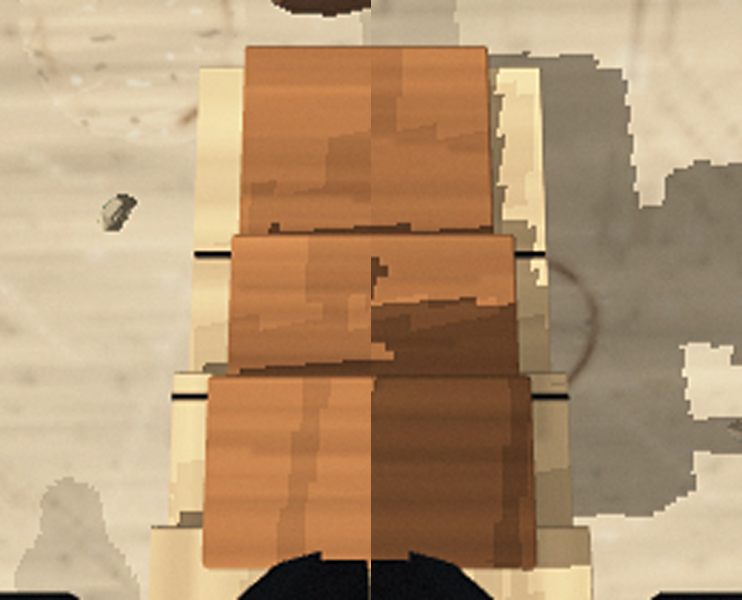

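Run:
```python
from fit import *
p=pickle.load(open("w24.pkl","rb"))
s=600/210
L=lambda a:np.array(a)/s+[110,80]; Rr=lambda a:(np.array(a)-[371,0])/s+[410,80]
P=lambda n,l,r,z:print(n,(toroof(p,np.r_[L([l]),Rr([r])],z)*1000).round(1).tolist())
P("deck front",(200,69),(540,69),0)
P("line1",(194,254),(545,254),0)
P("line2",(172,396),(568,396),.008)
P("bearer114",(151,528),(589,527),.016)
P("wide top",(245,47),(487,48),.008)
P("mid top",(233,236),(515,237),.016)
P("nar top",(211,378),(531,378),.024)
P("nar head",(203,567),(536,568),.024)
```

```text
deck front [[0.2, -102.6], [0.4, 105.1]]
line1 [[47.7, -102.4], [47.8, 104.6]]
line2 [[84.2, -102.9], [84.3, 105.1]]
bearer114 [[115.2, -102.9], [115.1, 104.9]]
wide top [[-1.3, -88.3], [-0.9, 88.7]]
mid top [[48.1, -86.5], [48.5, 90.5]]
nar top [[82.4, -87.1], [82.5, 89.6]]
nar head [[123.6, -87.5], [123.9, 89.2]]
```

```bash
python3 -m inch '[[0,[4,0,0.5],0],[0,[5.5,0,3],0],[0,[5.5,0,6],0],[0,[5.5,0,6.6],0],[0,[5.5,0,6.6],0],[0,[5.0,0,6.45],0],[0,[4.5,0,6.3],0],[0,[4.1,0,6.15],0],[0,[3.9,0,6.05],0],[0,[3.75,0,6],0],[0,[3.65,0,6],0],[0,[3.65,0,6],0],[0,[3.65,0,6],0]]'
python3 - <<'E'
from h import *
go([0.4858,-0.0485,0.13],178.64)
E
```

```text
clock: 42.25
tool_pos: [0.5618, -0.0495, 0.1855]
eef_rot: [0.011, 1.0, -0.0, -0.0]
contact_force: [-2.1, 0.3, 2.4]
opening: 0.995
t 42.25 pos [ 0.5618 -0.0495  0.1855] eul [-1.7999e+02 -5.0000e-02  1.7869e+02] F [-2.1  0.3  2.4] op 0.995
heading 178.69 shift cm [ 7.6  -0.08  5.56] turn 0.05
```

```bash
python3 -m inch '[[0,[1.5,0,-0.5],0],[0,[2.5,0,-3],0],[0,[7,0,-2],0],[0,[9.2,0,1],0],[0,[9.2,0,4],0],[0,[9.2,0,5],0],[0,[9.2,0,5],0],[0,[8.6,0,5],0],[0,[8,0,5],0],[0,[7.7,0,5],0],[0,[7.5,0,5],0],[0,[7.42,0,5],0],[0,[7.42,0,5],0],[0,[7.42,0,5],0]]'
python3 - <<'E'
from h import *
go([0.4876,-0.0485,0.1355],178.64)
E
```

```text
clock: 43.65
tool_pos: [0.4874, -0.0477, 0.1355]
eef_rot: [0.011, 1.0, -0.0, -0.001]
contact_force: [-5.5, -0.1, 4.2]
opening: 1.0
t 43.65 pos [ 0.4874 -0.0477  0.1355] eul [-1.7999e+02 -7.0000e-02  1.7869e+02] F [-5.5 -0.1  4.2] op 1.0
heading 178.69 shift cm [-0.02 -0.08  0.  ] turn 0.05
```

Retreat and look again.

```bash
python3 -m inch '[[0.1,[1,0,-0.5],0],[0.1,[1,0,-4],0],[0.1,[-2,0,-8],0],[0.1,[-6,0,-11],0],[0.1,[-11,0,-11],0],[0.1,[-11.1,0,-11],0],[0.1,[-11.1,0,-11],0],[0.1,[-11.1,0,-11],0]]'
python3 - <<'E'
from h import *
import pickle
st();im,p=snap("wrist","w25"); pickle.dump(p,open("w25.pkl","wb"))
cv2.imwrite("pics/w25d.png",np.hstack([cv2.resize(im[80:290,110:240],(371,600),interpolation=cv2.INTER_CUBIC),cv2.resize(im[80:290,410:540],(371,600),interpolation=cv2.INTER_CUBIC)]))
E
```

```text
clock: 44.45
tool_pos: [0.5978, -0.0505, 0.2451]
eef_rot: [0.011, 1.0, -0.0, -0.001]
contact_force: [-0.2, -0.5, -0.4]
opening: 0.901
t 44.45 pos [ 0.5978 -0.0505  0.2451] eul [-1.7995e+02 -7.0000e-02  1.7874e+02] F [-0.2 -0.5 -0.4] op 0.901
```

View pics/w25d.png

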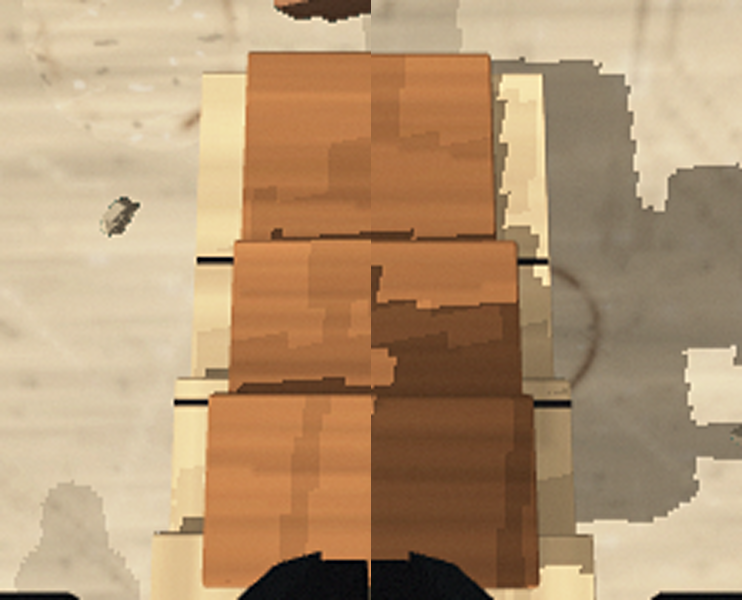

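Run:
```python
from fit import *
p=pickle.load(open("w25.pkl","rb"))
s=600/210
L=lambda a:np.array(a)/s+[110,80]; Rr=lambda a:(np.array(a)-[371,0])/s+[410,80]
P=lambda n,l,r,z:print(n,(toroof(p,np.r_[L([l]),Rr([r])],z)*1000).round(1).tolist())
P("deck front",(203,73),(544,74),0)
P("line1",(197,260),(548,261),0)
P("line2",(174,402),(571,403.5),.008)
P("wide top",(248,52.5),(490,54),.008)
P("mid top",(235,241),(518,243),.016)
P("nar top",(212,395),(534,397),.024)
P("nar head",(203,586),(538,586),.024)
```

```text
deck front [[-0.1, -102.5], [-0.0, 105.4]]
line1 [[47.8, -102.2], [47.9, 104.6]]
line2 [[84.3, -102.8], [84.4, 105.2]]
wide top [[-1.4, -88.2], [-1.1, 88.8]]
mid top [[48.0, -86.6], [48.3, 90.6]]
nar top [[84.9, -87.2], [85.1, 89.5]]
nar head [[126.3, -87.7], [126.1, 88.9]]
```

```bash
python3 -m inch '[[0,[4.5,0,-1],0],[0,[9,0,0],0],[0,[12.3,0,3],0],[0,[12.3,0,7],0],[0,[12.3,0,10.5],0],[0,[12.3,0,11.4],0],[0,[12.3,0,11.4],0],[0,[11.8,0,11.2],0],[0,[11.4,0,11.05],0],[0,[11.2,0,10.97],0],[0,[11.1,0,10.9],0],[0,[11,0,10.83],0],[0,[10.93,0,10.77],0],[0,[10.93,0,10.75],0]]'
python3 - <<'E'
from h import *
go([0.4876,-0.0485,0.1355],178.64)
E
```

```text
clock: 45.9
tool_pos: [0.4901, -0.048, 0.1381]
eef_rot: [0.012, 1.0, -0.0, 0.0]
contact_force: [0.0, 0.4, 0.0]
opening: 1.0
t 45.9 pos [ 0.4901 -0.048   0.1381] eul [-1.7999e+02  2.0000e-02  1.7866e+02] F [0.  0.4 0. ] op 1.0
heading 178.66 shift cm [ 0.25 -0.06  0.26] turn 0.02
```

```bash
python3 -m inch '[[0.1,[1,0,-0.5],0],[0.1,[1,0,-4],0],[0.1,[-2,0,-8],0],[0.1,[-6,0,-10.8],0],[0.1,[-10.8,0,-10.8],0],[0.1,[-10.8,0,-10.8],0],[0.1,[-10.8,0,-10.8],0]]'
python3 - <<'E'
from h import *
import pickle
st();im,p=snap("wrist","w26"); pickle.dump(p,open("w26.pkl","wb"))
cv2.imwrite("pics/w26d.png",np.hstack([cv2.resize(im[80:290,110:240],(371,600),interpolation=cv2.INTER_CUBIC),cv2.resize(im[80:290,410:540],(371,600),interpolation=cv2.INTER_CUBIC)]))
E
```

```text
clock: 46.6
tool_pos: [0.5974, -0.0501, 0.2457]
eef_rot: [0.012, 1.0, 0.0, -0.0]
contact_force: [-0.6, 0.3, 0.4]
opening: 0.901
t 46.6 pos [ 0.5974 -0.0501  0.2457] eul [ 1.7999e+02 -5.0000e-02  1.7867e+02] F [-0.6  0.3  0.4] op 0.901
```

View pics/w26d.png

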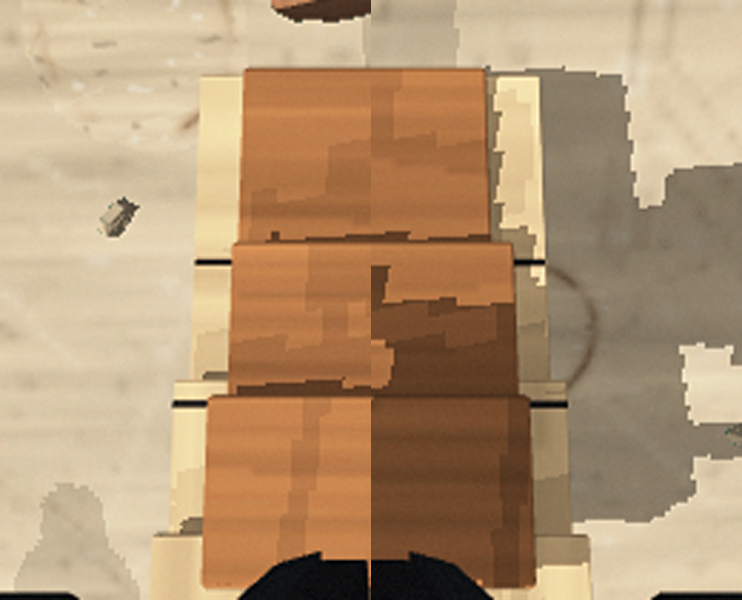

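Run:
```python
from fit import *
p=pickle.load(open("w26.pkl","rb"))
s=600/210
L=lambda a:np.array(a)/s+[110,80]; Rr=lambda a:(np.array(a)-[371,0])/s+[410,80]
P=lambda n,l,r,z:print(n,(toroof(p,np.r_[L([l]),Rr([r])],z)*1000).round(1).tolist())
P("deck front",(200,76),(540,76),0)
P("line1",(196,262),(545,262),0)
P("line2",(172,404),(567,404.5),.008)
P("wide top",(244,69),(485,68.5),.008)
P("mid top",(232,243),(513,244),.016)
P("nar top",(209,398),(529,398),.024)
go([0.5206,-0.0490,0.155],178.64)
```

```text
deck front [[0.0, -102.8], [0.1, 105.3]]
line1 [[47.8, -102.2], [47.9, 104.8]]
line2 [[84.3, -103.1], [84.5, 105.1]]
wide top [[2.2, -88.6], [2.2, 88.3]]
mid top [[47.9, -86.9], [48.2, 90.3]]
nar top [[85.1, -87.6], [85.2, 89.2]]
t 46.65 pos [ 0.5964 -0.0501  0.2455] eul [-1.7997e+02 -1.1000e-01  1.7874e+02] F [-1.1  0.7  0.3] op 0.901
heading 178.74 shift cm [ 7.57 -0.05  9.06] turn 0.1
```

```bash
python3 -m inch '[[0.1,[4,0,1],0],[0.1,[7.5,0,4],0],[0.1,[7.5,0,7.5],0],[0.1,[7.5,0,8.4],0],[0.1,[7.5,0,8.65],0],[0.1,[7.5,0,8.75],0],[0.1,[7.5,0,8.8],0],[0.1,[7.5,0,8.8],0]]'
python3 - <<'E'
from h import *
st()
E
```

```text
clock: 47.45
tool_pos: [0.5234, -0.0483, 0.1591]
eef_rot: [0.012, 1.0, 0.0, 0.001]
contact_force: [-1.8, 0.1, 3.0]
opening: 0.897
t 47.45 pos [ 0.5234 -0.0483  0.1591] eul [1.7999e+02 8.0000e-02 1.7867e+02] F [-1.8  0.1  3. ] op 0.897
```

Light 3 N contact. Drag slowly.

```bash
python3 -m inch '[[0.1,[0.05,0,0.04],0],[0.1,[0.1,0,0.06],0],[0.1,[0.15,0,0.08],0],[0.1,[0.2,0,0.1],0],[0.1,[0.25,0,0.12],0],[0.1,[0.25,0,0.12],0]]'
python3 - <<'E'
from h import *
import pickle
st();im,p=snap("wrist","w27"); pickle.dump(p,open("w27.pkl","wb"))
cv2.imwrite("pics/w27c.png",cv2.resize(im[200:330,110:530],(798,247),interpolation=cv2.INTER_CUBIC))
E
```

```text
clock: 48.05
tool_pos: [0.5231, -0.0482, 0.1587]
eef_rot: [0.012, 1.0, 0.0, 0.003]
contact_force: [0.6, -1.3, 8.8]
opening: 0.899
t 48.05 pos [ 0.5231 -0.0482  0.1587] eul [179.98   0.35 178.66] F [ 0.6 -1.3  8.8] op 0.899
```

View pics/w27c.png

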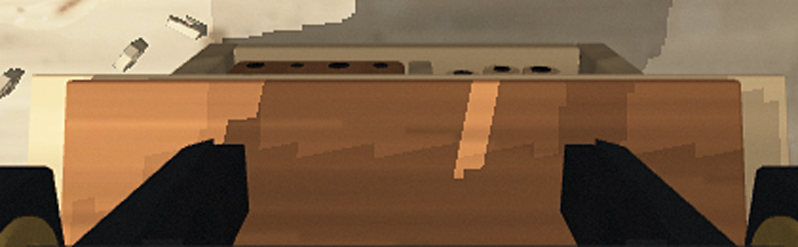

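```bash
python3 -m inch '[[0.1,[0.1,0,-0.02],0],[0.1,[0.2,0,-0.02],0],[0.1,[0.3,0,0],0],[0.1,[0.3,0,0],0]]'; python3 -c "
from h import *
st()"
```

```text
clock: 48.5
tool_pos: [0.5178, -0.0483, 0.1571]
eef_rot: [0.011, 1.0, 0.0, 0.001]
contact_force: [0.8, 0.3, 3.1]
opening: 0.895
t 48.5 pos [ 0.5178 -0.0483  0.1571] eul [1.7998e+02 6.0000e-02 1.7869e+02] F [0.8 0.3 3.1] op 0.895
```

Run:
```python
from h import *
import pickle
im,p=snap("wrist","w28"); pickle.dump(p,open("w28.pkl","wb"))
a=im[185:275,110:530]
cv2.imwrite("pics/w28c.png",np.vstack([cv2.resize(im[190:290,110:240],(780,600),interpolation=cv2.INTER_CUBIC)]))
cv2.imwrite("pics/w28e.png",np.vstack([cv2.resize(im[190:290,410:540],(780,600),interpolation=cv2.INTER_CUBIC)]))
```

```text
(no output)
```

View pics/w28c.png

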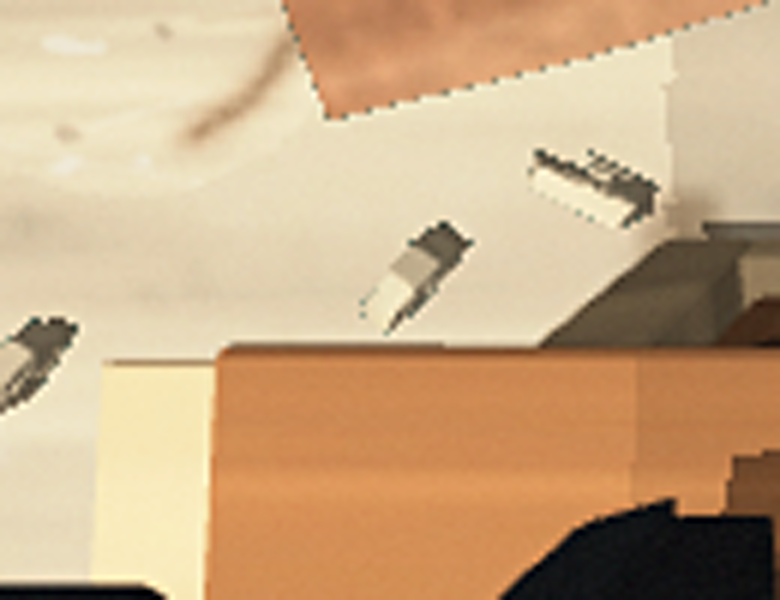

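View pics/w28e.png

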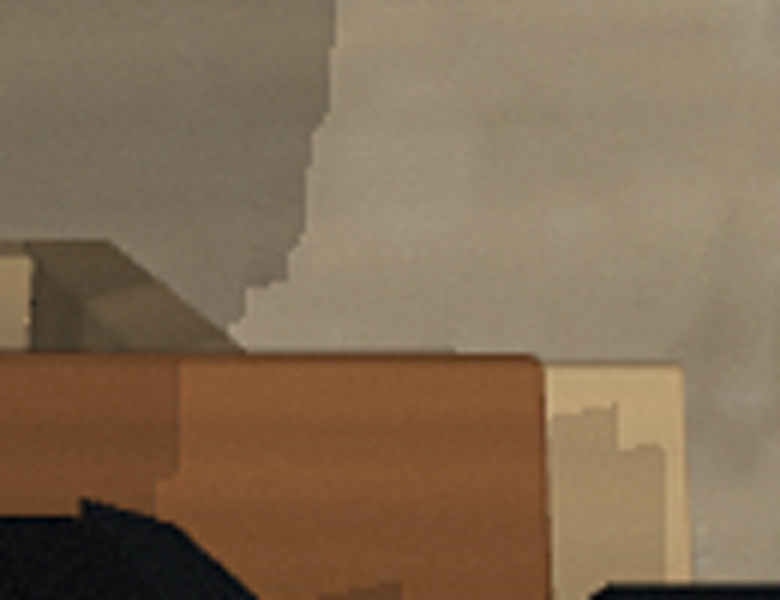

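Run:
```python
from fit import *
p=pickle.load(open("w28.pkl","rb"))
L=lambda a:np.array(a)/6+[110,190]; Rr=lambda a:np.array(a)/6+[410,190]
P=lambda n,l,r,z:print(n,(toroof(p,np.r_[L([l]),Rr([r])],z)*1000).round(1).tolist())
P("deck",(104,362),(682,364),0)
P("wide top",(222,349),(540,356),.008)
for x in (-3,-2,-1,0,1,2): print(x,[((proj(p,roof(Q,[x/1000,s*.088,.008]))-[0,190])*6)[0,1].round(0) for s in(-1,1)], [((proj(p,roof(Q,[x/1000,s*.088,.0]))-[0,190])*6)[0,1].round(0) for s in(-1,1)])
go([0.71,-0.0517,0.36],178.64)
```

```text
deck [[0.9, -102.9], [1.1, 105.4]]
wide top [[0.1, -88.4], [0.7, 88.7]]
-3 [np.float64(312.0), np.float64(311.0)] [np.float64(318.0), np.float64(317.0)]
-2 [np.float64(324.0), np.float64(323.0)] [np.float64(329.0), np.float64(329.0)]
-1 [np.float64(336.0), np.float64(335.0)] [np.float64(341.0), np.float64(340.0)]
0 [np.float64(347.0), np.float64(347.0)] [np.float64(352.0), np.float64(352.0)]
1 [np.float64(359.0), np.float64(359.0)] [np.float64(363.0), np.float64(363.0)]
2 [np.float64(371.0), np.float64(371.0)] [np.float64(375.0), np.float64(374.0)]
t 48.55 pos [ 0.5178 -0.0483  0.157 ] eul [1.7998e+02 5.0000e-02 1.7869e+02] F [ 0.  -0.1  4.5] op 0.902
heading 178.69 shift cm [-19.25   0.1  -20.28] turn 0.05
```

```bash
python3 -m inch '[[1,[0,0,-1],0],[1,[0,0,-5],0],[1,[0,0,-10],0],[1,[0,0,-15],0],[1,[-2,0,-19],0],[1,[-6,0.1,-21],0],[1,[-11,0.1,-21],0],[1,[-15.5,0.1,-21],0],[1,[-18.5,0.1,-21],0],[1,[-18.5,0.1,-21],0],[1,[-18.5,0.1,-21],0],[1,[-18.5,0.1,-21],0]]'
python3 - <<'E'
from h import *
go([0.702,-0.0517,0.289],178.64); im,p=snap("scene","s30"); cv2.imwrite("pics/s30c.png",cv2.resize(im[150:320,240:400],(564,600),interpolation=cv2.INTER_CUBIC)); im,p=snap("wrist","w30")
E
```

```text
clock: 49.75
tool_pos: [0.7012, -0.0516, 0.3671]
eef_rot: [0.011, 1.0, -0.0, -0.001]
contact_force: [0.3, -1.0, -0.0]
opening: 0.005
t 49.75 pos [ 0.7012 -0.0516  0.3671] eul [-1.7999e+02 -6.0000e-02  1.7874e+02] F [ 0.3 -1.  -0. ] op 0.005
heading 178.74 shift cm [-0.09 -0.    7.81] turn 0.1
```

View pics/s30c.png

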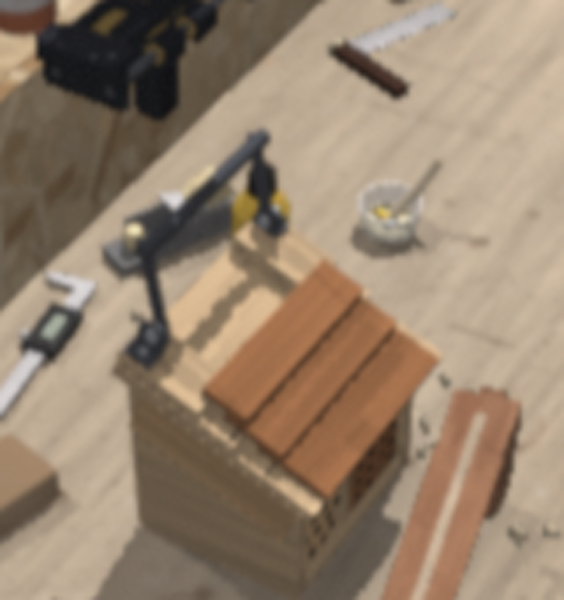

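View pics/w30.png

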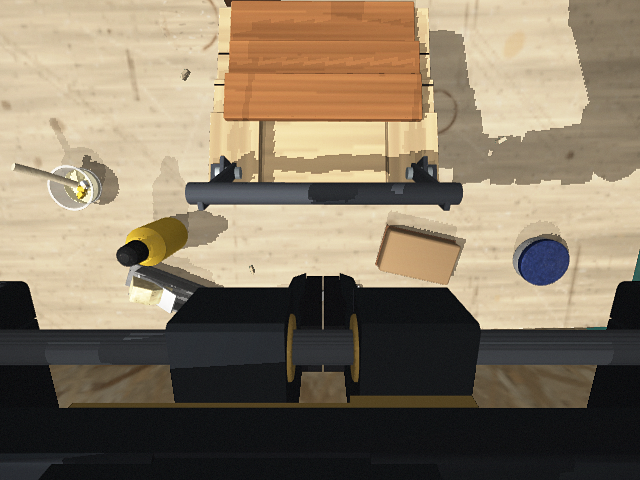

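```bash
python3 - <<'E'
from h import *
p=viewer.camera_params("wrist"); print(onz(p,[[325,194],[325,182],[325,205]],.293).round(4))
E
python3 -m inch '[[1,[0,0,3],0],[1,[0,0,6],0],[1,[0,0,7.6],0],[1,[0,0,7.8],0],[1,[0,0,7.8],0],[1,[0.5,0,7.8],0],[1,[1,0,7.8],0],[1,[1.4,0,7.8],0],[1,[1.8,0,7.8],0],[1,[2.1,0,7.8],0],[1,[2.1,0,7.8],0]]'; python3 -c "
from h import *
st()"
```

```text
[[ 0.6616 -0.0502  0.293 ]
 [ 0.6542 -0.05    0.293 ]
 [ 0.6686 -0.0503  0.293 ]]
clock: 50.95
tool_pos: [0.681, -0.0514, 0.289]
eef_rot: [0.011, 1.0, -0.0, 0.0]
contact_force: [-0.2, 0.5, -0.6]
opening: 0.006
t 50.95 pos [ 0.681  -0.0514  0.289 ] eul [-179.98    0.    178.69] F [-0.2  0.5 -0.6] op 0.006
```

```bash
python3 -m inch '[[1,[0.4,0,0],0],[1,[0.8,0,0],0],[1,[1.2,0,0],0],[1,[1.6,0,0],0],[1,[2,0,0],0],[1,[2.4,0,0],0],[1,[2.8,0,0],0],[1,[3.2,0,0],0],[1,[3.6,0,0],0],[1,[4,0,0],0],[1,[4,0,0],0]]'
python3 - <<'E'
from h import *
st(); im,p=snap("wrist","w31"); im,p=snap("scene","s31"); cv2.imwrite("pics/s31c.png",cv2.resize(im[150:320,240:400],(564,600),interpolation=cv2.INTER_CUBIC))
E
```

```text
clock: 52.05
tool_pos: [0.6408, -0.0504, 0.2889]
eef_rot: [0.011, 1.0, -0.0, -0.0]
contact_force: [0.2, 0.1, -0.0]
opening: 0.007
t 52.05 pos [ 0.6408 -0.0504  0.2889] eul [-1.7998e+02 -2.0000e-02  1.7869e+02] F [ 0.2  0.1 -0. ] op 0.007
```

View pics/w31.png

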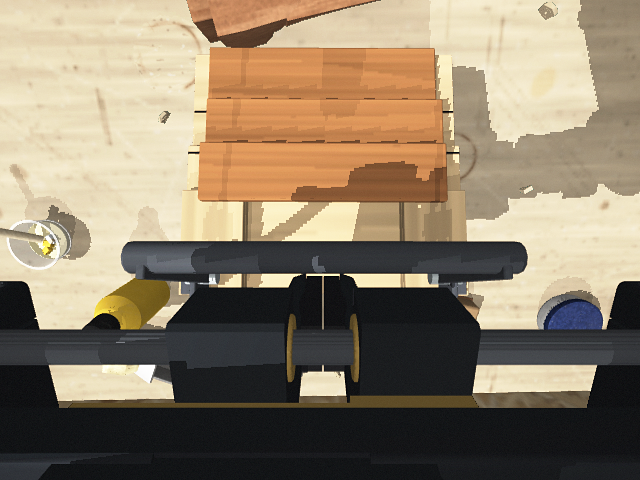

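View pics/s31c.png

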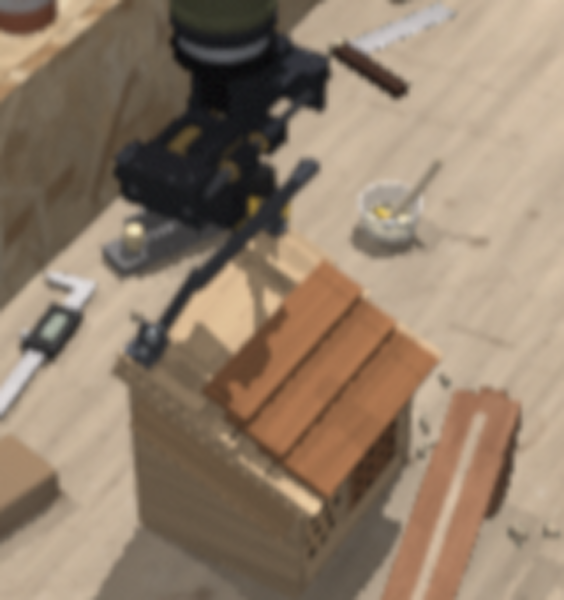

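```bash
python3 -m inch '[[1,[-0.3,0,-2],0],[1,[-0.3,0,-5],0],[1,[-0.3,0,-8],0],[1,[-0.3,0,-8],0],[1,[-0.3,0,-8],0],[1,[-0.3,0,-8],0],[1,[-0.3,0,-8],0],[1,[-0.3,0,-8],0],[1,[-0.3,0,-8],0],[1,[-0.3,0,-8],0]]'
python3 - <<'E'
from h import *
import pickle
st(); im,p=snap("wrist","w32");pickle.dump(p,open("w32.pkl","wb")); im,p=snap("scene","s32"); cv2.imwrite("pics/s32c.png",cv2.resize(im[150:320,240:400],(564,600),interpolation=cv2.INTER_CUBIC))
E
```

```text
clock: 53.15
tool_pos: [0.6443, -0.0504, 0.3685]
eef_rot: [0.012, 1.0, -0.0, -0.0]
contact_force: [-0.7, -0.1, 0.5]
opening: 0.006
t 53.15 pos [ 0.6443 -0.0504  0.3685] eul [-1.8000e+02 -3.0000e-02  1.7868e+02] F [-0.7 -0.1  0.5] op 0.006
```

View pics/w32.png

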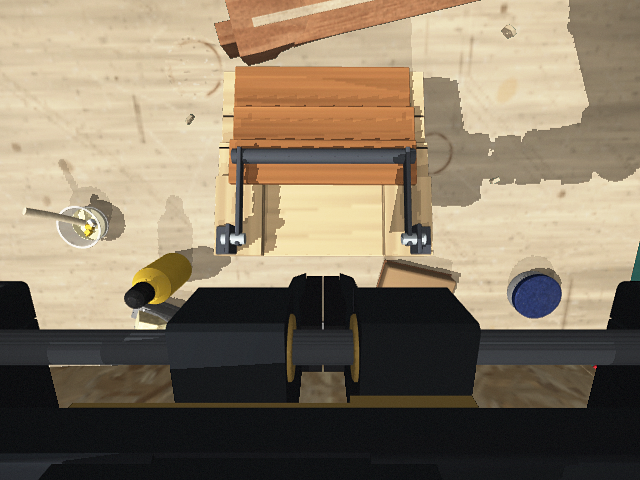

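View pics/s32c.png

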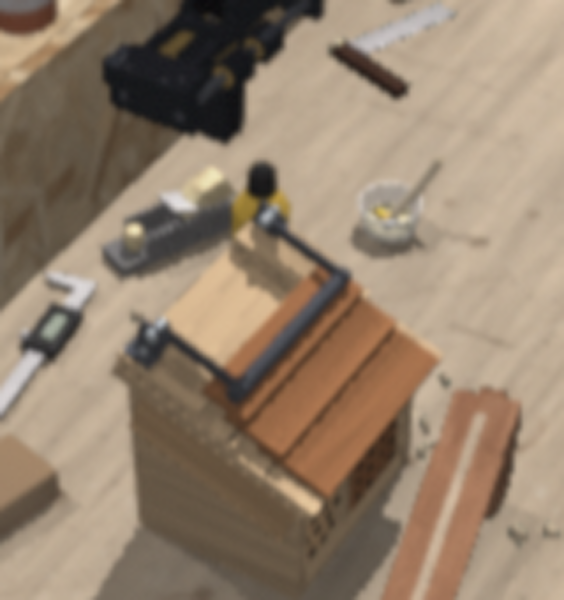

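```bash
python3 -m inch '[[1,[0,0,0],0],[1,[0,0,0],0],[1,[0,0,0],0],[1,[0,0,0],0]]' >/dev/null
python3 - <<'E'
from fit import *
im,p=snap("wrist","w33"); pickle.dump(p,open("w33.pkl","wb"))
cv2.imwrite("pics/w33c.png",cv2.resize(im[55:265,200:450],(714,600),interpolation=cv2.INTER_CUBIC))
print("bar expected",proj(p,roof(Q,[(.176-.0758,.083,.031),(.176-.0758,-.083,.031)])).round(1))
E
```

```text
bar expected [[412.  156.2]
 [232.  156.3]]
```

View pics/w33c.png

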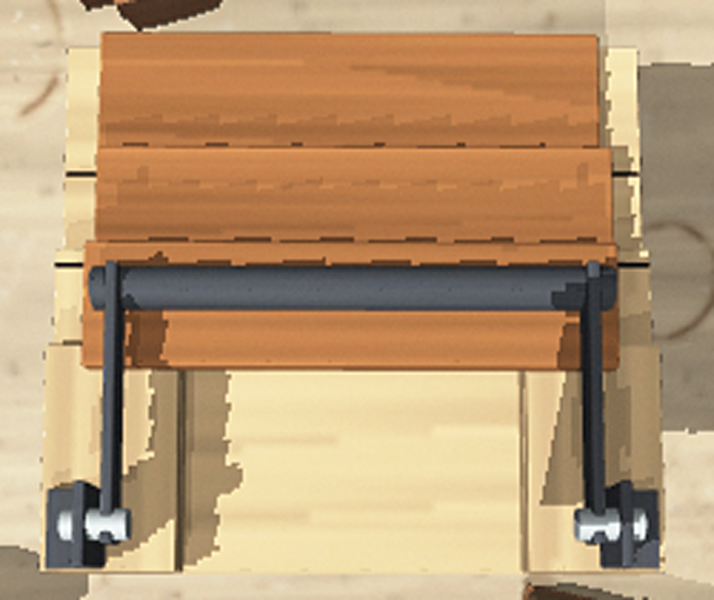

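Run:
```python
from fit import *
p=pickle.load(open("w33.pkl","rb"))
f=lambda a:np.array(a)/2.857+[200,55]
P=lambda n,l,z:print(n,(toroof(p,f(l),z)*1000).round(1).tolist())
P("deck",[(70,47),(637,49)],0);P("line1",[(66,174),(637,174)],0);P("line2",[(54,265),(649,265)],.008)
P("wide",[(102,33),(599,36)],.008);P("mid",[(98,149),(611,150)],.016);P("nar",[(88,242),(615,243)],.024)
```

```text
deck [[-0.4, -101.4], [0.5, 104.9]]
line1 [[47.4, -101.7], [47.5, 103.7]]
line2 [[83.9, -102.6], [84.0, 104.6]]
wide [[-0.7, -87.7], [0.5, 89.0]]
mid [[45.9, -86.0], [46.4, 90.0]]
nar [[81.8, -86.4], [82.2, 88.3]]
```

```bash
python3 -m inch '[[1,[2.5,0,4],0],[1,[4.7,0,8],0],[1,[4.7,0,11],0],[1,[4.7,0,12.2],0],[1,[4.7,0,12.2],0],[1,[4.7,0,12.2],0]]'
python3 - <<'E'
from h import *
import pickle
st();im,p=snap("wrist","w34"); pickle.dump(p,open("w34.pkl","wb"))
cv2.imwrite("pics/w34d.png",np.hstack([cv2.resize(im[80:290,110:240],(371,600),interpolation=cv2.INTER_CUBIC),cv2.resize(im[80:290,410:540],(371,600),interpolation=cv2.INTER_CUBIC)]))
E
```

```text
clock: 54.3
tool_pos: [0.5987, -0.0487, 0.2481]
eef_rot: [0.012, 1.0, 0.001, 0.001]
contact_force: [-0.5, -1.3, -0.6]
opening: 0.006
t 54.3 pos [ 0.5987 -0.0487  0.2481] eul [1.7994e+02 1.4000e-01 1.7865e+02] F [-0.5 -1.3 -0.6] op 0.006
```

View pics/w34d.png

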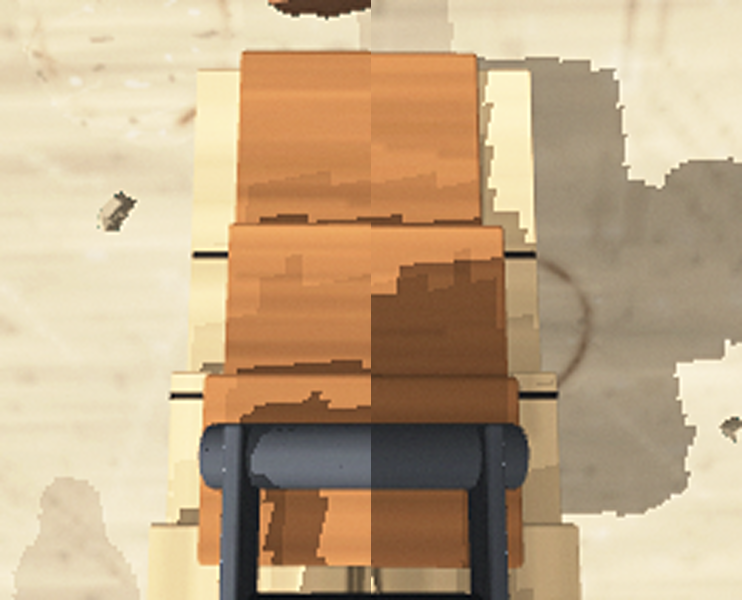

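Run:
```python
from fit import *
p=pickle.load(open("w34.pkl","rb"))
s=600/210
L=lambda a:np.array(a)/s+[110,80]; Rr=lambda a:(np.array(a)-[371,0])/s+[410,80]
P=lambda n,l,r,z:print(n,(toroof(p,np.r_[L([l]),Rr([r])],z)*1000).round(1).tolist())
P("deck front",(197,70),(531,71),0)
P("line1",(192,254),(535,254),0)
P("line2",(170,395),(556,395.5),.008)
P("wide top",(242,52),(476,54.5),.008)
P("mid top",(230,225),(503,227),.016)
P("nar top",(206,377),(516,378),.024)
P("nar head",(199,566),(522,567),.024)
```

```text
deck front [[0.0, -102.7], [0.4, 105.3]]
line1 [[47.6, -102.4], [47.8, 104.7]]
line2 [[84.2, -102.9], [84.5, 104.9]]
wide top [[-0.6, -88.3], [0.2, 88.4]]
mid top [[45.4, -86.7], [46.0, 90.3]]
nar top [[82.4, -87.7], [82.8, 88.8]]
nar head [[124.0, -87.9], [124.4, 88.7]]
```

```bash
python3 -m inch '[[1,[0,0,-4],0],[1,[0,0,-8],0],[1,[0,0,-8],0],[1,[0,0,-8],0],[1,[0,0,-8],0]]'
python3 - <<'E'
from h import *
im,p=snap("top","t35"); a0=cv2.imread("pics/top0.png")
cv2.imwrite("pics/t35c.png",cv2.resize(im[150:350,140:460],(800,500)))
for n in("yellow_bottle","sanding_block","glue_cup"):
    o=viewer.outline_of("top",n); print(n,[ (round(x["p"],2),x["bbox"]) for x in o[:1]])
print(r.finish_job()); st()
E
```

```text
clock: 54.85
tool_pos: [0.5972, -0.0496, 0.3265]
eef_rot: [0.012, 1.0, -0.0, -0.0]
contact_force: [-0.2, -0.4, -0.4]
opening: 0.005
yellow_bottle [(0.61, [377.5, 194.6, 27.5, 25.0])]
sanding_block [(0.78, [233.6, 178.9, 37.4, 26.9])]
glue_cup [(0.79, [421.9, 226.4, 26.2, 22.4])]
the job is handed in; nothing more can be done
None
the job is handed in; nothing more can be done
```

View pics/t35c.png

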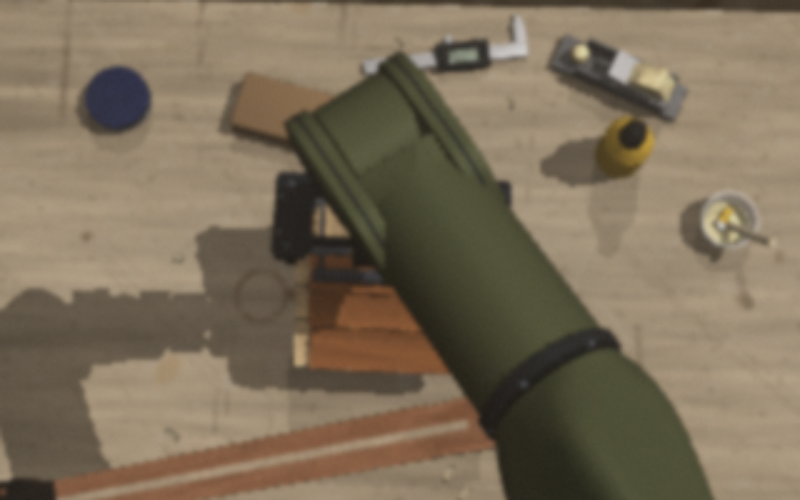

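The roof is laid and the job is handed in at about 55 s. All three boards are on in the order asked, and the storm bar lies on the top board. The gripper was clear of everything at hand-in.

- **How it went:** I laid each board, widest first, then pushed or dragged it into place. Then I pushed the storm bar past upright from behind and it fell onto the top board.
- **Extra corrections:** The middle and widest boards both overshot and needed repeat corrections. After the narrowest board was on, I went back and nudged the widest one, up and then down. That final drag, or the bar landing, probably shifted the two upper boards.

| Board | Lower edge against its mark (last wrist picture, about 1 mm accuracy) |
|---|---|
| Widest | 0.4 mm below the deck's front edge |
| Middle | 2 mm below its pencil line |
| Narrowest | 1.8 mm below its pencil line |

- **Centring and level:** All three boards measured centred within about 1 mm and parallel to the eave, and they look flat.
- **Left as it was:** I saw that the two upper boards had slipped, since they had been within 1 mm of their lines before. I did not push them again because another overshoot was likely. A more distant view gave similar offsets for those two.
- **Storm bar:** It shows within half a pixel of where a fully closed bar should appear.
- **Other objects:** The glue bottle and glue cup are where they were. The arm partly hid the sanding block in the last overhead picture, but what shows of it has not moved.

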